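# Load the push-latch vial incubator

### The job

Press the incubator's lid once so that its latch lets go and the lid swings open, stand the small brown vial in the bore so that it is fully home and upright, then swing the lid shut and press it until the latch catches again, so that it stays shut by itself. Feel for the latch: push no harder than its spring needs, ease the vial in without forcing it, and leave the other bottle and the jar standing where they are.

Things in the scene. Friction and masses are not known exactly. Their poses are not given: they have to be found in the camera images.
- incubator: bench dry-block vial incubator, fixed: white case, 46 mm high, sloping panel with dark display at the front. Origin on the worktop below the bore's axis; x points from front to back, y to the hinge side (left), z up. Case x -104..54, y -53..61 mm. White plinth x, y -41..41 mm, top at z = 62 mm level with the aluminium block inside it. Hinge posts at y 47..57 mm reach z = 85 mm
- bore_floor (a point): centre of the flat floor of the bore in the aluminium block, 40 mm above the worktop and 22 mm below the block's top. The bore is 29 mm wide with a bevel at its mouth. x, y, z as the incubator's
- lid (a joint): lid angle, rad: latched shut between -0.03 and +0.03 (the height of the catch differs by 2 mm from unit to unit), less while pressed further down, 2.2 fully open, leaning to the left, 185 mm high. A damped spring swings the freed lid open in about 2 s and keeps it there; swinging it shut slowly takes 2 N at the free edge at first and about 5 N at the end
- lid_pad (a point): centre of the ribbed black pad, 34 x 19 mm, where the lid is pressed: on the flat top of the lid beside its free right edge, 85 mm from the hinge line and 20 mm above it when shut; moves with the lid; z is the outward normal of the lid's top. The grey lid is a hollow cover 92 x 92 x 45 mm (rim to top); its top is at about z = 100 mm when latched. More than 30 N on the lid harms it
- lid_hinge (a point): middle of the lid's hinge line, 52 mm left of the bore's axis, 80 mm above the worktop; the line runs along x of the incubator. The lid's flat top lies 20 mm outward of the line and spans 6 to 98 mm from it
- latch (a point): mouth of the push-push latch in the right side of the plinth, under the lid's free edge. Measured at that edge: pressed 4 to 5 mm below the latched level (6 to 8 N) and let up, the lid comes free; an open lid pushed down to the same level and let up is caught. A firm stop follows 6 mm below the latched level, where the force rises steeply
- vial_mid (a point): centre (half-way up) of the small brown glass vial with white cap, 27 mm in diameter, 45 mm high, about 60 g, standing in front and left of the incubator in a slanting row with the oil bottle and the jar; the smallest of the three. Hold it between 22 and 37 mm above its foot: the top 7 mm of the cap give no hold. When home in the bore, 23 mm of it stand out of the block
- vial: the same small brown vial; origin at the centre of its underside, z axis up along the vial
- oil_mid (a point): centre of the brown oil bottle with black cap, 33 mm in diameter, 58 mm high (bystander)
- oil: the same oil bottle, origin under its centre
- jar_mid (a point): centre of the white jar, 56 mm in diameter, 62 mm high (bystander)
- jar: the same jar, origin under its centre
Not all that is in view belongs to the job. Of the things that look like the vial, the middle-sized one is meant.

How it is judged:
By the outcome, as a careful person would: the job done as asked, in the order asked, and still so for the second after the job is handed in, with the robot touching nothing.
It also fails if it takes over 72 s, if anything falls off the work surface, if the arm or the gripper's body presses on something with over 40 N, if the wrist force passes 120 N, or if a joint passes its speed limit or range.

### The arm

A 7-joint arm with a two-finger parallel gripper is mounted at the origin on a cart in front of the work surface, level with it; the furniture and walls round the work are solid. World frame = base frame: x ahead of the robot, y to its left, z up, the work surface at z = 0. Lengths are in m, angles in rad, forces in N, time in s.
With the tool pointing down it reaches from about 0.4 to 0.85 m from the base axis. Payload 10.4 kg.
Tool frame: the origin (TCP) lies at the very end of the fingers, on their centre line; the grasp point (between the pads) lies 19 mm behind it (manip.tcp_to_grasp is the distance from the TCP to the grasp point, in m); x points along the fingers, y is the direction in which the jaws open and shut, and the axes are right-handed (so a half turn about x gives the same grasp; the last joint's range is limited). The gripper opens to 85 mm and grips with 20 to 120 N. Pads are 22 mm wide; open, the fingers measure 114 mm over their backs; the gripper's body (76 mm by 85 mm) begins 54 mm behind the grasp point. The pads swing forward as they close: fully open they stand 13 mm farther back than shut.
Start: joints at [-1.222, 0.332, -0.065, 1.46, 0.022, 1.35, -0.088], TCP at [0.227, 0.582, 0.231] pointing down, gripper open.
Joint ranges: [-2.6, 2.6], [-0.5, 2.12], [-1.47, 1.34], [0.16, 2.42], [-1.27, 4.41], [0.06, 2.06], [-2.6, 2.6]. Speed limits (rad/s): [2.22, 2.22, 2.79, 2.79, 3.14, 3.14, 3.14].

### API

Orientations are given as a unit quaternion [x, y, z, w].
In Python, from workcell import manip, cams, hand_in gives the robot as it stands.
- The arm moves only by the shell command python3 -m handwheel 'ROWS' [FORCE]. ROWS is text: rows parted by semicolons, each of 7 numbers parted by spaces: the shift along the tool's x, y, z in mm, then the turn, a rotation vector about the tool's x, y, z in rad, then the finger opening in mm, from 0 to 85.4. A call has 1 to 8 rows; each row shifts and turns the commanded pose from where the row before left it, along the tool's axes as they then stand; what a row does not reach is not made up. A row lasts 1/10 s, in which the tool goes at most 50 mm and 8.59 degrees, less where a joint would pass 70% of its speed; a pose out of reach is approached as far as the arm can. A call with a gripper value outside its range is refused whole. The fingers move at their own pace and stop on an object; FORCE is the grip in N (left out, the last holds). Time passes only in rows, so rows that do not move let the fingers close. It gives the time, the measured TCP pose, the force and the opening at its end, in the units of the state.
- manip.get_obs(): the state, without advancing time (a new reading comes with each control period).
- cams.camera(name): name is "scene" or "top"; returns a dict with "color" (384x512x3 uint8, blue, green, red), "depth" (384x512 float32, m along the optical axis (not along the pixel's ray), 0 where there is no reading), "camera_matrix" (3x3 intrinsics, pixels), "origin" and "attitude" of the camera in the world. Camera axes: x right, y down, z forward; pixel columns grow to the right and rows downward; lengths in m; the calibration is good to about 2 mm. A picture is of the moment at which its call begins.
- hand_in(): hands the job in, once; it reports no verdict.
Trained networks look in the newest picture that a camera, given by its name, has taken for a name from the list of things; names that differ only in an ending like _2 or _b are one class to them, and where a whole thing is asked for, a point or a joint stands for the part that bears it (a point fixed in the world has none). Each returns a list of dicts, best first, with "conf" (0 to 1); they miss things now and then, are a little off and sometimes report something else, mostly with a low value. They report only what shows in the picture. A call takes as long as a camera call. They do not tell look-alikes from the thing itself.
- cams.recognise(camera, thing): "box" ([left, top, width, height] in pixels, round what is visible of it).
- cams.outline_of(camera, thing): "region" (384x512 bool, what is visible of it) and "box" ([left, top, width, height] in pixels, round what is visible of it).
The state is a dict: "clock": time; "joint_pos": joint angles; "joint_velocities": joint speeds; "tau": joint torques, N m; "position": TCP position; "ee_rot": TCP orientation; "ft_force": force on the tool from outside, world axes, zero at the start; "torque": the same for the moment, N m; "grip_width": opening from 0.0 (shut) to 1.0 (fully open).
Only numpy, scipy, OpenCV 4.12 (cv2) and the standard library are available. Lean on these libraries where they do the work, as an engineer would, in place of code of your own. Each camera call takes 0.05 s, during which the arm holds its last target.

## Working session

There is one attempt and no reset: what is moved stays moved. The work goes in short steps, Python scripts to look and compute and a shell command to move; the robot and the scene stay as the last step left them, time stands still between calls to the robot, and variables do not carry over. Pictures are saved under pics/ and viewed, and the job is handed in when it is done.

```bash
ls; mkdir -p pics
cat > h.py <<'E'
import numpy as np, cv2
from scipy.spatial.transform import Rotation as R
from workcell import manip, cams, hand_in
def rot(a):
    a=np.array(a,float)
    return R.from_quat(a).as_matrix() if a.size==4 else a.reshape(3,3)
def cloud(c):
    K=np.array(c["camera_matrix"]);d=c["depth"]
    v,u=np.mgrid[:d.shape[0],:d.shape[1]]
    p=np.stack([(u-K[0,2])/K[0,0]*d,(v-K[1,2])/K[1,1]*d,d],-1)
    return p@rot(c["attitude"]).T+np.array(c["origin"])
E
python3 - <<'E'
from h import *
o=manip.get_obs();print({k:np.round(v,3) for k,v in o.items()}, manip.tcp_to_grasp)
for n in ["scene","top"]:
    c=cams.camera(n);cv2.imwrite(f"pics/{n}0.png",c["color"]);np.savez(f"{n}0.npz",**c)
    print(n,c["origin"],c["attitude"],c["camera_matrix"])
    P=cloud(c)
    for t in ["incubator","lid","lid_pad","vial","oil","jar","latch"]:
        try:
            for r in cams.outline_of(n,t)[:4]:
                m=r["region"]&(c["depth"]>0);q=P[m]
                print(t,round(r["conf"],2),r["box"],np.round(np.median(q,0),3),np.round(np.percentile(q,2,0),3),np.round(np.percentile(q,98,0),3))
        except Exception as e: print(t,e)
E
```

```text
pics
{'clock': np.float64(0.0), 'joint_pos': array([-1.222,  0.333, -0.065,  1.461,  0.022,  1.35 , -0.088]), 'joint_velocities': array([ 0.001,  0.001,  0.001, -0.   , -0.   ,  0.002, -0.   ]), 'tau': array([ 1.0000e-03, -6.2546e+01,  5.0000e-02, -3.9160e+01,  1.6000e-02,
        1.0000e-02, -0.0000e+00]), 'position': array([0.227, 0.582, 0.23 ]), 'ee_rot': array([ 0.13 ,  0.695, -0.131,  0.695]), 'ft_force': array([-0.303,  0.182, -0.449]), 'torque': array([ 0.012, -0.012, -0.017]), 'grip_width': np.float64(1.001)} 0.0187
scene [ 0.19951049 -0.18426434  0.71998215] [ 0.89736825 -0.25317036  0.09818766 -0.34784218] [[438.94652466   0.         254.10870463]
 [  0.         438.94652466 190.70549291]
 [  0.           0.           1.        ]]
incubator 0.7 [263.6, 173.9, 94.2, 93.7] [0.562 0.195 0.062] [0.499 0.159 0.006] [0.644 0.265 0.103]
incubator 0.69 [289.1, 174.5, 70.7, 64.7] [0.589 0.201 0.1  ] [0.553 0.167 0.057] [0.643 0.256 0.103]
incubator 0.4 [215.1, 185.7, 13.1, 24.3] [0.457 0.375 0.03 ] [0.446 0.369 0.002] [0.47  0.391 0.046]
lid 0.6 [289.5, 175.5, 67.0, 61.9] [0.59 0.2 
[... 1215 characters left out ...]
0.643 0.263 0.104]
lid_pad 0.74 [265.2, 120.0, 50.5, 48.2] [0.595 0.217 0.101] [0.554 0.171 0.068] [0.642 0.265 0.104]
lid_pad 0.45 [218.3, 223.3, 24.7, 28.1] [0.403 0.344 0.062] [0.379 0.318 0.002] [0.429 0.37  0.066]
vial 0.79 [180.7, 240.3, 19.9, 14.1] [0.38  0.439 0.062] [0.362 0.424 0.021] [0.398 0.457 0.067]
oil 0.6 [188.0, 176.5, 15.6, 14.3] [0.52  0.425 0.045] [ 0.507  0.412 -0.   ] [0.545 0.444 0.06 ]
jar 0.83 [217.1, 225.0, 23.6, 24.1] [0.405 0.346 0.062] [0.381 0.322 0.04 ] [0.429 0.372 0.066]
jar 0.23 [214.0, 209.4, 9.8, 6.1] [0.458 0.382 0.044] [0.448 0.372 0.023] [0.469 0.393 0.048]
latch 0.7 [261.7, 122.7, 55.7, 74.5] [0.566 0.221 0.088] [0.498 0.166 0.032] [0.643 0.273 0.104]
```

Run:
```python
import cv2
a=cv2.imread("pics/scene0.png")[90:290,130:400];b=cv2.imread("pics/top0.png")[90:290,140:360]
cv2.imwrite("pics/s0c.png",cv2.resize(a,None,fx=2.9,fy=2.9,interpolation=cv2.INTER_CUBIC))
cv2.imwrite("pics/t0c.png",cv2.resize(b,None,fx=3,fy=3,interpolation=cv2.INTER_CUBIC))
```

```text
(no output)
```

View pics/s0c.png

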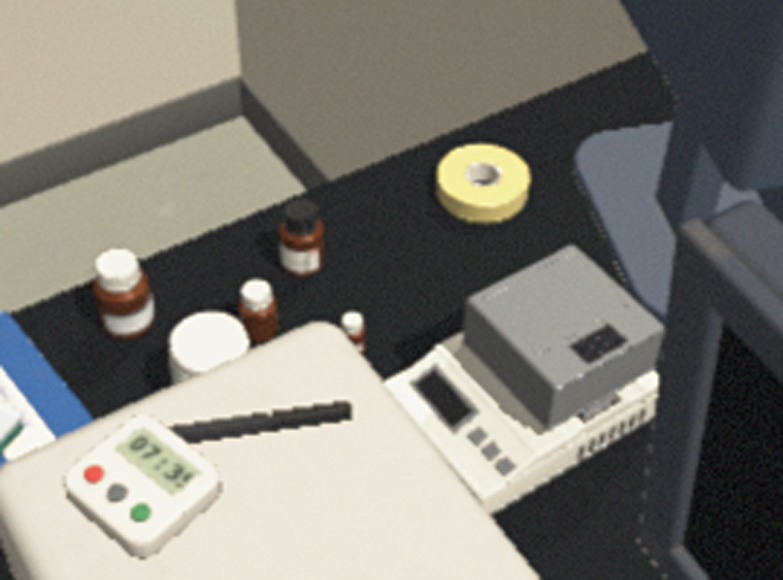

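View pics/t0c.png

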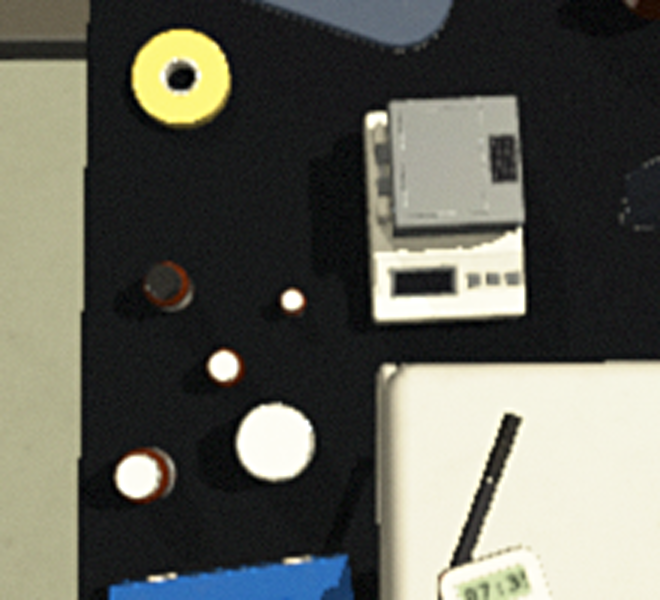

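View pics/scene0.png

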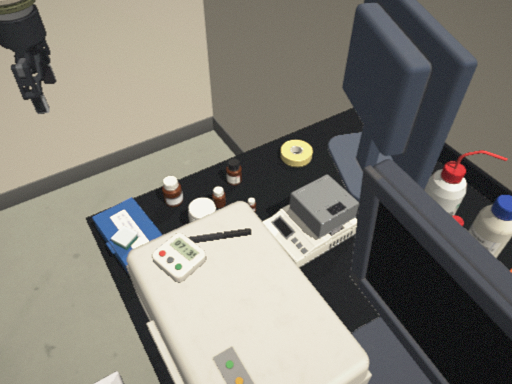

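View pics/top0.png

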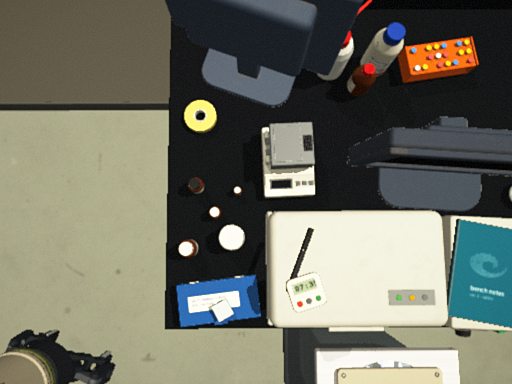

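Run:
```python
from h import *
for n in ["top","scene"]:
    c=dict(np.load(f"{n}0.npz"));P=cloud(c)
    x,y,z=P[...,0],P[...,1],P[...,2]; ok=c["depth"]>0
    m=ok&(abs(z-.101)<.006)&(x>.53)&(x<.67)&(y>.14)&(y<.29)
    q=P[m];r=cv2.minAreaRect((q[:,:2]*1000).astype(np.float32));print(n,"lid",m.sum(),r,"z",np.median(q[:,2]),np.polyfit(q[:,1],q[:,2],1)[0])
    col=c["color"].astype(int).sum(2)
    k=m&(col<180); print("pad",k.sum(),P[k].mean(0), cv2.minAreaRect((P[k][:,:2]*1000).astype(np.float32)))
    # case rect
    m=ok&(z>.03)&(z<.12)&(x>.46)&(x<.68)&(y>.14)&(y<.30)&(col>330)
    r=cv2.minAreaRect((P[m][:,:2]*1000).astype(np.float32));print("case",r)
    # caps
    for nm,(cx,cy),rad,h in [("vial",(.458,.382),.025,.045),("oil",(.52,.425),.03,.058),("jar",(.404,.345),.04,.062)]:
        m=ok&(np.hypot(x-cx,y-cy)<rad)&(abs(z-h)<.006); q=P[m]
        print(nm,m.sum(),q.mean(0).round(4),cv2.minEnclosingCircle((q[:,:2]*1000).astype(np.float32)))
        m=ok&(np.hypot(x-cx,y-cy)<rad)&(z>.01); q=P[m]; print("   all",q.min(0).round(3),q.max(0).round(3))
    # obstacles height grid
    print("heights y from .5 down to -.1; x rows .2...0.95")
    for xx in np.arange(.9,.2,-.05):
        print(f"{xx:.2f}",[ (lambda s: round(float(s.max()),2) if s.size else None)(z[ok&(abs(x-xx)<.025)&(abs(y-yy)<.025)&(z<.6)]) for yy in np.arange(.5,-.15,-.05)])
```

```text
top lid 1841 ((600.1900024414062, 215.25320434570312), (92.39630126953125, 91.98770141601562), 1.917275071144104) z 0.10105491124414512 -0.006888958918285848
pad 91 [0.600833   0.18294495 0.10178981] ((617.9577026367188, 190.02642822265625), (69.99187469482422, 21.653942108154297), 23.6685791015625)
case ((574.998046875, 218.542236328125), (158.0279998779297, 113.13340759277344), 2.3773794174194336)
vial 68 [0.46   0.3839 0.0449] ((460.400390625, 383.8620300292969), 10.268150329589844)
   all [0.446 0.371 0.012] [0.473 0.397 0.048]
oil 103 [0.5218 0.4276 0.0576] ((522.2822265625, 427.7881164550781), 12.649316787719727)
   all [0.506 0.411 0.012] [0.537 0.444 0.062]
jar 469 [0.4037 0.3456 0.0623] ((403.8302001953125, 345.7703857421875), 26.50878143310547)
   all [0.377 0.318 0.01 ] [0.431 0.373 0.067]
heights y from .5 down to -.1; x rows .2...0.95
0.90 [0.0, 0.0, None, None, None, None, None, None, None, 0.0, 0.0, 0.0, 0.01]
0.85 [0.0, 0.21, 0.02, 0.02, None, None, None, None, 0.2, 0.2, 0.16, 0.06, 0.06]
0.80 [0.0, 0.29, 0.32, 0.34, 0.09, 0.02, 0.02, 0.02, 0.16, 0.13, 0.16, 0.12, 0.0
[... 2208 characters left out ...]
.0, None, 0.1, 0.1, 0.1, None, None, None, None, None]
0.60 [0.0, 0.0, 0.0, 0.0, 0.0, 0.1, 0.1, 0.1, 0.0, 0.0, 0.0, None, None]
0.55 [0.0, 0.06, 0.06, 0.0, 0.0, 0.1, 0.1, 0.1, 0.33, 0.33, 0.33, 0.33, 0.33]
0.50 [0.0, 0.06, 0.06, 0.03, 0.03, 0.04, 0.05, 0.04, 0.0, 0.32, 0.33, 0.33, 0.33]
0.45 [0.0, 0.0, 0.05, 0.06, None, 0.15, 0.15, 0.15, 0.15, 0.15, 0.15, 0.15, 0.14]
0.40 [0.0, 0.07, 0.05, 0.07, 0.06, 0.15, 0.16, 0.15, 0.15, 0.15, 0.15, 0.15, 0.14]
0.35 [0.0, 0.07, 0.05, 0.0, None, 0.15, 0.17, 0.16, 0.15, 0.15, 0.15, 0.15, None]
0.30 [0.0, 0.04, 0.04, 0.04, None, 0.17, 0.17, 0.17, 0.15, 0.15, 0.15, 0.15, None]
0.25 [0.0, 0.04, 0.06, 0.06, 0.04, 0.15, 0.17, 0.16, 0.15, 0.15, 0.15, None, None]
```

Run:
```python
from h import *
A=[]
for n in ["top","scene"]:
    c=dict(np.load(f"{n}0.npz"));P=cloud(c);A.append(P[c["depth"]>0])
q=np.vstack(A);x,y,z=q.T
print("max z, cols y .26..-.02 step .02")
for xx in np.arange(.80,.40,-.02):
    print(f"{xx:.2f}",*[ (lambda s: f"{s.max():.2f}" if s.size else " -- ")(z[(abs(x-xx)<.01)&(abs(y-yy)<.01)&(z<.7)]) for yy in np.arange(.26,-.03,-.02)])
m=(x>.44)&(x<.66)&(y<.17)&(y>.0)&(z>.16)
print("right monitor",q[m].min(0),q[m].max(0))
for zz in np.arange(.02,.36,.04):
    s=m|((x>.44)&(x<.66)&(y<.16)&(y>.0)); s=s&(abs(z-zz)<.02)
    if s.any(): print(round(zz,2),q[s].min(0).round(3),q[s].max(0).round(3))
m=(x>.64)&(x<.9)&(y>.1)&(y<.5)&(z>.06)
for zz in np.arange(.02,.6,.04):
    s=(x>.64)&(x<.9)&(y>.16)&(y<.5)&(abs(z-zz)<.02)
    if s.any(): print("L",round(zz,2),q[s].min(0).round(3),q[s].max(0).round(3))
```

```text
max z, cols y .26..-.02 step .02
0.80 0.38 0.38 0.38 0.38 0.38 0.00 0.13 0.16 0.16 0.13 0.00 0.12 0.16 0.16 0.16
0.78 0.38 0.38 0.38 0.38 0.38 0.38 0.38 0.38 0.13 0.11 0.11 0.11 0.12 0.12 0.09
0.76 0.34 0.34 0.34 0.38 0.38 0.38 0.38 0.38 0.00 0.07 0.11 0.11 0.08 0.00 0.00
0.74 0.34 0.34 0.34 0.34 0.01 0.37 0.38 0.00 0.00 0.00 0.08 0.09 0.08 0.00 0.00
0.72 0.02 0.32 0.34 0.34 0.00 0.00 0.00 0.00 0.00 0.00 0.00 0.00 0.00 0.00 0.00
0.70 0.00 0.00 0.00 0.00 0.00 0.00 0.01 0.01 0.00 0.00 0.00 0.00 0.01 0.00 0.00
0.68 0.00 0.00 0.00 0.00 0.00 0.00 0.00 0.00 0.00 0.00 0.00 0.01 0.00 0.00 0.01
0.66 0.05  --   --   --  0.05 0.05 0.00 0.00 0.00 0.00 0.00 0.01 0.00 0.00 0.00
0.64 0.10 0.10 0.10 0.10 0.10 0.10 0.00 0.00 0.00 0.01 0.00 0.00 0.01 0.00  -- 
0.62 0.10 0.11 0.10 0.10 0.10 0.10 0.00 0.00 0.00 0.00 0.00 0.00  --   --   -- 
0.60 0.10 0.11 0.11 0.10 0.10 0.10 0.01 0.00 0.00 0.15  --   --   --  0.27 0.27
0.58 0.10 0.10 0.10 0.10 0.10 0.10 0.00 0.00 0.00 0.32 0.32 0.32 0.00 0.27 0.27
0.56 0.10 0.11 0.10 0.10 0.10 0.10 0.00 0.00 0.01 0.33 0.33 0.33 0.33 0.33 0.33
0.54 0.05 0.05 0.05 0.05 0.
[... 784 characters left out ...]
.594 0.159 0.16 ]
0.18 [0.542 0.    0.16 ] [0.59  0.086 0.2  ]
0.22 [0.537 0.    0.2  ] [0.585 0.087 0.24 ]
0.26 [0.532 0.    0.24 ] [0.592 0.087 0.28 ]
0.3 [0.523 0.    0.28 ] [0.575 0.087 0.32 ]
0.34 [0.523 0.    0.32 ] [0.572 0.087 0.329]
L 0.02 [0.64 0.16 0.  ] [0.9   0.498 0.04 ]
L 0.06 [0.64  0.164 0.04 ] [0.807 0.333 0.08 ]
L 0.1 [0.64 0.16 0.08] [0.869 0.47  0.12 ]
L 0.14 [0.725 0.16  0.12 ] [0.869 0.47  0.16 ]
L 0.18 [0.725 0.16  0.16 ] [0.87 0.47 0.2 ]
L 0.22 [0.725 0.16  0.2  ] [0.861 0.458 0.24 ]
L 0.26 [0.724 0.16  0.24 ] [0.808 0.428 0.28 ]
L 0.3 [0.725 0.16  0.28 ] [0.867 0.467 0.32 ]
L 0.34 [0.725 0.16  0.32 ] [0.859 0.452 0.36 ]
L 0.38 [0.753 0.16  0.36 ] [0.836 0.369 0.382]
```

```bash
cat >> h.py <<'E'
YAW=np.radians(2.4); C=np.array([.5997,.2147,0])
IX=np.array([np.cos(YAW),np.sin(YAW),0]);IY=np.array([-np.sin(YAW),np.cos(YAW),0]);IZ=np.array([0,0,1.])
def inc(x,y,z): return C+(x*IX+y*IY+z*IZ)/1000
def RT(jaw,app=(0,0,-1)):
    a=np.array(app,float);a/=np.linalg.norm(a);j=np.array(jaw,float);j-=a*(a@j);j/=np.linalg.norm(j)
    return np.stack([a,j,np.cross(a,j)],1)
def go(p,Rt=None):
    o=manip.get_obs();R0=rot(o["ee_rot"]);d=np.array(p)-o["position"]
    print("t",round(float(o["clock"]),2),"shift world mm",(d*1000).round(1),"tool mm",(R0.T@d*1000).round(1),"F",np.round(o["ft_force"],1),"grip",round(float(o["grip_width"])*85.4,1))
    if Rt is not None:
        for s in (1,-1):
            T=Rt@np.diag([1,s,s]);rv=R.from_matrix(R0.T@T).as_rotvec();print("  turn",rv.round(4),"deg",np.degrees(np.linalg.norm(rv)).round(1),"shift in target axes",(T.T@d*1000).round(1))
E
python3 - <<'E'
from h import *
o=manip.get_obs();print(rot(o["ee_rot"]).round(3))
go(inc(0,-33,130),RT(IX))
E
```

```text
[[-0.     0.363  0.932]
 [ 0.     0.932 -0.363]
 [-1.     0.    -0.   ]]
t 0.8 shift world mm [ 374.1 -400.6 -101.3] tool mm [ 101.3 -237.4  494. ] F [ 0.4 -0.2 -0.4] grip 85.3
  turn [ 1.1571e+00 -1.0000e-04 -0.0000e+00] deg 66.3 shift in target axes [101.3 356.9 415.9]
  turn [-1.9845e+00  0.0000e+00 -1.0000e-04] deg 113.7 shift in target axes [ 101.3 -356.9 -415.9]
```

```bash
python3 -m handwheel '0 -21 44 0 0 0 0;0 -21 44 0 0 0 0;0 -21 44 0 0 0 0;0 -21 44 0 0 0 0;0 -21 44 0 0 0 0;0 -21 44 0 0 0 0;0 -21 44 0 0 0 0;0 -21 44 0 0 0 0' 30
python3 - <<'E'
from h import *
go(inc(0,-33,130),RT(IX));print(manip.get_obs()["joint_pos"].round(2))
E
```

```text
clock: 1.6
position: [0.4951, 0.2963, 0.2317]
ee_rot: [0.131, 0.695, -0.13, 0.695]
ft_force: [1.1, -0.1, 0.2]
grip_width: 0.001
t 1.6 shift world mm [ 106.  -114.6 -101.7] tool mm [101.6 -68.4 140.4] F [ 1.1 -0.1  0.2] grip 0.1
  turn [ 1.1573e+00 -2.0000e-04 -8.0000e-04] deg 66.3 shift in target axes [101.7 101.1 119. ]
  turn [-1.9843e+00  9.0000e-04 -2.0000e-04] deg 113.7 shift in target axes [ 101.7 -101.1 -119. ]
[-0.76  0.22  0.17  1.6  -0.04  1.32  0.61]
```

```bash
python3 -m handwheel '0 -18 37 0 0 0 0;0 -18 37 0 0 0 0;0 -18 37 0.1446 0 0 0;0 0 0 0.1446 0 0 0;0 0 0 0.1446 0 0 0;0 0 0 0.1446 0 0 0;0 0 0 0.1446 0 0 0;0 0 0 0.1446 0 0 0' ;python3 -m handwheel '0 0 0 0.1446 0 0 0;0 0 0 0.1446 0 0 0;0 0 0 0 0 0 0'
python3 - <<'E'
from h import *
go(inc(0,-33,115),RT(IX));print(manip.get_obs()["joint_pos"].round(2))
E
```

```text
clock: 2.4
position: [0.5777, 0.2073, 0.2313]
ee_rot: [0.412, 0.574, -0.412, 0.574]
ft_force: [-0.3, 0.4, -0.5]
grip_width: 0.003
clock: 2.7
position: [0.5777, 0.2074, 0.2313]
ee_rot: [0.49, 0.51, -0.49, 0.51]
ft_force: [0.4, 1.0, 0.6]
grip_width: 0.004
t 2.7 shift world mm [  23.4  -25.7 -116.3] tool mm [116.3  22.3  26.6] F [0.4 1.  0.6] grip 0.4
  turn [-0.0019 -0.     -0.0001] deg 0.1 shift in target axes [116.3  22.3  26.6]
  turn [ 3.1397e+00 -1.0000e-04  1.0000e-04] deg 179.9 shift in target axes [116.3 -22.3 -26.6]
[-0.73  0.32  0.4   1.51 -0.12  1.34 -0.29]
```

```bash
python3 -m handwheel '0 11 13 0 0 0 0;10 11 13 0 0 0 0;30 0 0 0 0 0 0;30 0 0 0 0 0 0;30 0 0 0 0 0 0;10 0 0 0 0 0 0;0 0 0 0 0 0 0'
python3 - <<'E'
from h import *
go(inc(0,-33,100),RT(IX))
c=cams.camera("scene");cv2.imwrite("pics/s1.png",cv2.resize(c["color"][90:290,200:420],None,fx=3,fy=3))
E
```

```text
clock: 3.4
position: [0.6001, 0.1821, 0.1202]
ee_rot: [0.488, 0.511, -0.489, 0.511]
ft_force: [-1.1, -0.7, 0.6]
grip_width: -0.001
t 3.4 shift world mm [  1.   -0.4 -20.2] tool mm [20.2  1.   0.4] F [-1.1 -0.7  0.6] grip -0.1
  turn [0.0029 0.0008 0.0023] deg 0.2 shift in target axes [20.2  1.   0.4]
  turn [-3.1387e+00 -3.6000e-03  1.3000e-03] deg 179.8 shift in target axes [20.2 -1.  -0.4]
```

View pics/s1.png

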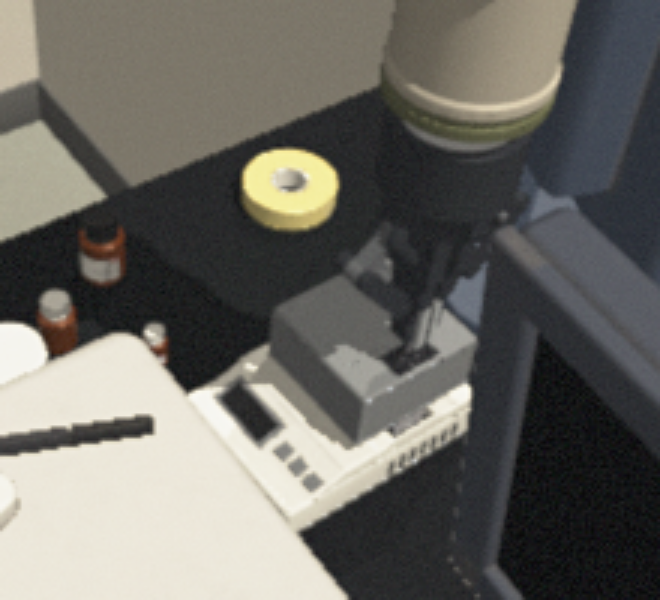

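The closed fingers stand just above the black pad (about pixel 412,350 in the crop), with the monitor clear. Now I descend by feel.

```bash
python3 -m handwheel '8 0 0 0 0 0 0;6 0 0 0 0 0 0;0 0 0 0 0 0 0'; for i in 1; do python3 -m handwheel '2 0 0 0 0 0 0;0 0 0 0 0 0 0'; done
```

```text
clock: 3.75
position: [0.6006, 0.1823, 0.107]
ee_rot: [0.489, 0.511, -0.489, 0.51]
ft_force: [0.1, -0.0, -0.6]
grip_width: 0.001
clock: 3.95
position: [0.6009, 0.1823, 0.1054]
ee_rot: [0.489, 0.51, -0.489, 0.51]
ft_force: [-0.4, 0.1, -0.7]
grip_width: -0.001
```

```bash
python3 -m handwheel '1 0 0 0 0 0 0;0 0 0 0 0 0 0'; python3 -m handwheel '1 0 0 0 0 0 0;0 0 0 0 0 0 0';python3 -m handwheel '0.5 0 0 0 0 0 0;0 0 0 0 0 0 0'
```

```text
clock: 4.15
position: [0.6008, 0.1823, 0.1043]
ee_rot: [0.489, 0.51, -0.489, 0.51]
ft_force: [-0.6, 0.8, 0.8]
grip_width: -0.0
clock: 4.35
position: [0.6008, 0.1822, 0.1032]
ee_rot: [0.489, 0.51, -0.489, 0.51]
ft_force: [-0.8, -0.2, 0.7]
grip_width: 0.001
clock: 4.55
position: [0.6008, 0.1822, 0.1028]
ee_rot: [0.489, 0.51, -0.489, 0.51]
ft_force: [0.5, 0.1, -0.7]
grip_width: 0.002
```

```bash
for k in 1; do python3 -m handwheel '0.5 0 0 0 0 0 0;0 0 0 0 0 0 0'|sed -n '2p;4p'; python3 -m handwheel '0.5 0 0 0 0 0 0;0 0 0 0 0 0 0'|sed -n '2p;4p'; python3 -m handwheel '0.5 0 0 0 0 0 0;0 0 0 0 0 0 0'|sed -n '2p;4p';python3 -m handwheel '0.5 0 0 0 0 0 0;0 0 0 0 0 0 0'|sed -n '2p;4p'; done
```

```text
position: [0.6008, 0.1822, 0.1022]
ft_force: [0.4, -0.5, -0.3]
position: [0.6008, 0.1822, 0.1018]
ft_force: [0.7, -0.0, -0.6]
position: [0.6008, 0.1823, 0.1012]
ft_force: [-0.2, -0.6, 0.0]
position: [0.6009, 0.1822, 0.1008]
ft_force: [-0.4, 0.4, 0.1]
```

```bash
python3 -m handwheel '0.5 0 0 0 0 0 0;0 0 0 0 0 0 0'|sed -n '2p;4p'; python3 -m handwheel '0.5 0 0 0 0 0 0;0 0 0 0 0 0 0'|sed -n '2p;4p'; python3 -m handwheel '0.5 0 0 0 0 0 0;0 0 0 0 0 0 0'|sed -n '2p;4p'
```

```text
position: [0.6009, 0.1822, 0.1006]
ft_force: [-0.2, -0.2, 4.0]
position: [0.601, 0.1821, 0.1]
ft_force: [-1.4, -1.2, 4.5]
position: [0.601, 0.182, 0.0995]
ft_force: [-2.0, -1.9, 5.5]
```

```bash
python3 -m handwheel '0.5 0 0 0 0 0 0;0 0 0 0 0 0 0'|sed -n '2p;4p'; python3 -m handwheel '0.5 0 0 0 0 0 0;0 0 0 0 0 0 0'|sed -n '2p;4p'; python3 -m handwheel '0.5 0 0 0 0 0 0;0 0 0 0 0 0 0'|sed -n '2p;4p'; python3 -m handwheel '0.5 0 0 0 0 0 0;0 0 0 0 0 0 0'|sed -n '2p;4p'
```

```text
position: [0.601, 0.1819, 0.0989]
ft_force: [-1.1, -2.4, 5.1]
position: [0.601, 0.1818, 0.0985]
ft_force: [-0.6, -1.7, 4.6]
position: [0.601, 0.1817, 0.098]
ft_force: [-1.6, -2.4, 5.4]
position: [0.601, 0.1817, 0.0974]
ft_force: [-1.1, -3.4, 5.2]
```

```bash
python3 -m handwheel '0.5 0 0 0 0 0 0;0 0 0 0 0 0 0'|sed -n '2p;4p'; python3 -m handwheel '0.4 0 0 0 0 0 0;0 0 0 0 0 0 0'|sed -n '2p;4p'
```

```text
position: [0.6011, 0.1817, 0.0969]
ft_force: [-1.2, -2.8, 5.8]
position: [0.6011, 0.1817, 0.0966]
ft_force: [0.2, -2.3, 5.4]
```

```bash
python3 -m handwheel '0.3 0 0 0 0 0 0;0 0 0 0 0 0 0'|sed -n '2p;4p'; python3 -m handwheel '-2 0 0 0 0 0 0;-3 0 0 0 0 0 0;-4 0 0 0 0 0 0;0 0 0 0 0 0 0'|sed -n '2p;4p';python3 - <<'E'
from h import *
c=cams.camera("scene");cv2.imwrite("pics/s2.png",cv2.resize(c["color"][90:290,200:420],None,fx=3,fy=3))
print(np.mean([manip.get_obs()["ft_force"] for _ in range(3)],0))
E
```

```text
position: [0.6011, 0.1817, 0.0963]
ft_force: [-0.8, -3.2, 5.3]
position: [0.6009, 0.1832, 0.1058]
ft_force: [-0.8, 1.9, 3.4]
[0.37572278 2.29834107 3.38609239]
```

View pics/s2.png

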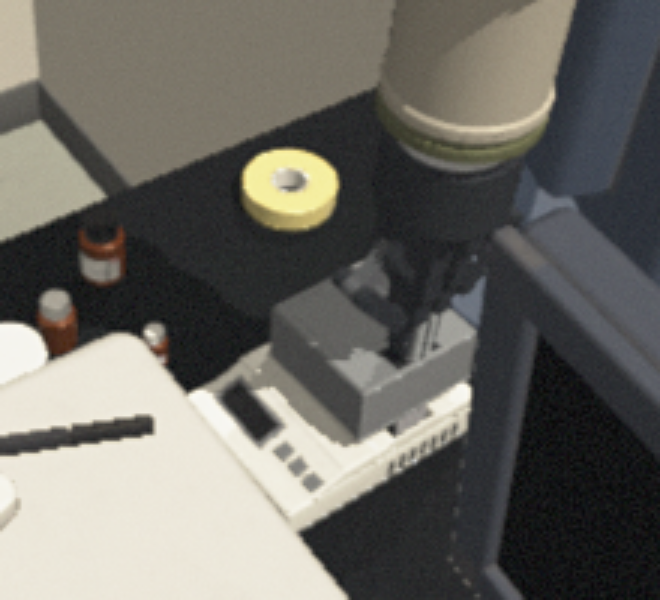

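The lid is free: it follows the finger above its latched level. Now I rise clear.

```bash
python3 -m handwheel '-15 0 0 0 0 0 0;-25 0 0 0 0 0 0;-30 0 0 0 0 0 0;-30 0 0 0 0 0 0;-30 0 0 0 0 0 0;-20 0 0 0 0 0 0;0 0 0 0 0 0 0'
python3 - <<'E'
from h import *
go(inc(0,0,200),RT(IX))
# vial grasp approach
v=np.array([.4595,.3827,0]);row=np.array([.1192,.0820,0]);row/=np.linalg.norm(row)
jaw=np.cross([0,0,1],row);print(jaw)
go(v+[0,0,.15],RT(jaw)); go(v+[0,0,.15],RT(IX))
E
```

```text
clock: 8.5
position: [0.602, 0.182, 0.259]
ee_rot: [0.491, 0.51, -0.488, 0.511]
ft_force: [0.2, -0.1, 0.4]
grip_width: -0.0
t 8.5 shift world mm [ -2.3  32.7 -59. ] tool mm [ 59.   -1.2 -32.7] F [ 0.2 -0.1  0.4] grip -0.0
  turn [-0.0003 -0.0015 -0.0046] deg 0.3 shift in target axes [ 59.   -0.9 -32.7]
  turn [ 3.1413e+00 -7.2000e-03  2.3000e-03] deg 180.0 shift in target axes [59.   0.9 32.7]
[-0.56676347  0.82388056  0.        ]
t 8.5 shift world mm [-142.5  200.7 -109. ] tool mm [ 108.7 -134.5 -206.3] F [ 0.2 -0.1  0.4] grip -0.0
  turn [-2.1317  0.004  -0.0043] deg 122.1 shift in target axes [109.  246.1  -3.6]
  turn [ 1.0099 -0.0037 -0.0034] deg 57.9 shift in target axes [ 109.  -246.1    3.6]
t 8.5 shift world mm [-142.5  200.7 -109. ] tool mm [ 108.7 -134.5 -206.3] F [ 0.2 -0.1  0.4] grip -0.0
  turn [-0.0003 -0.0015 -0.0046] deg 0.3 shift in target axes [ 109.  -133.9 -206.5]
  turn [ 3.1413e+00 -7.2000e-03  2.3000e-03] deg 180.0 shift in target axes [109.  133.9 206.5]
```

```bash
python3 -m handwheel '0 -27 -41 0 0 0 0;0 -27 -41 0 0 0 42;0 -27 -41 0 0 0 42;0 -27 -41 0 0 0 42;0 -27 -41 0 0 0 42;0 0 0 0.145 0 0 42;0 0 0 0.145 0 0 42;0 0 0 0.145 0 0 42' 25; python3 -m handwheel '0 0 0 0.145 0 0 42;0 0 0 0 0 0 42'
python3 - <<'E'
from h import *
c=cams.camera("top");P=cloud(c);np.savez("top1.npz",**c);cv2.imwrite("pics/t1.png",cv2.resize(c["color"][90:290,140:360],None,fx=3,fy=3,interpolation=cv2.INTER_CUBIC))
cv2.imwrite("pics/s3.png",cv2.resize(cams.camera("scene")["color"][90:290,140:400],None,fx=3,fy=3,interpolation=cv2.INTER_CUBIC))
v=np.array([.4595,.3827,0])
R0=rot(manip.get_obs()["ee_rot"]);go(v+[0,0,.10],RT(R0[:,1]))
E
```

```text
clock: 9.3
position: [0.4568, 0.3811, 0.2546]
ee_rot: [-0.589, -0.391, 0.59, -0.391]
ft_force: [0.3, -1.1, 0.4]
grip_width: 0.494
clock: 9.5
position: [0.4571, 0.3809, 0.2546]
ee_rot: [-0.615, -0.348, 0.616, -0.349]
ft_force: [-0.0, -0.2, -0.3]
grip_width: 0.489
t 9.6 shift world mm [   2.4    1.6 -154.8] tool mm [154.8   1.2  -2.7] F [-1.  -0.9 -0.2] grip 41.8
  turn [0.     0.0009 0.    ] deg 0.0 shift in target axes [154.8   1.2  -2.6]
  turn [-3.1416e+00 -1.0000e-04  1.4000e-03] deg 180.0 shift in target axes [154.8  -1.2   2.6]
```

View pics/t1.png

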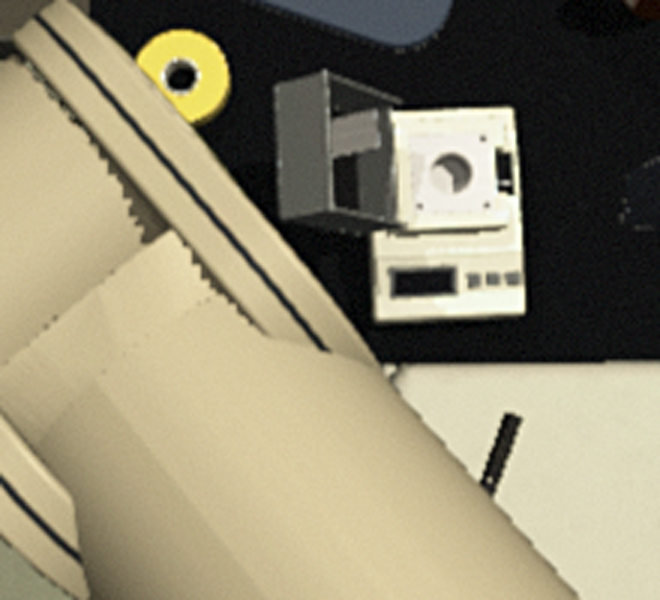

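View pics/s3.png

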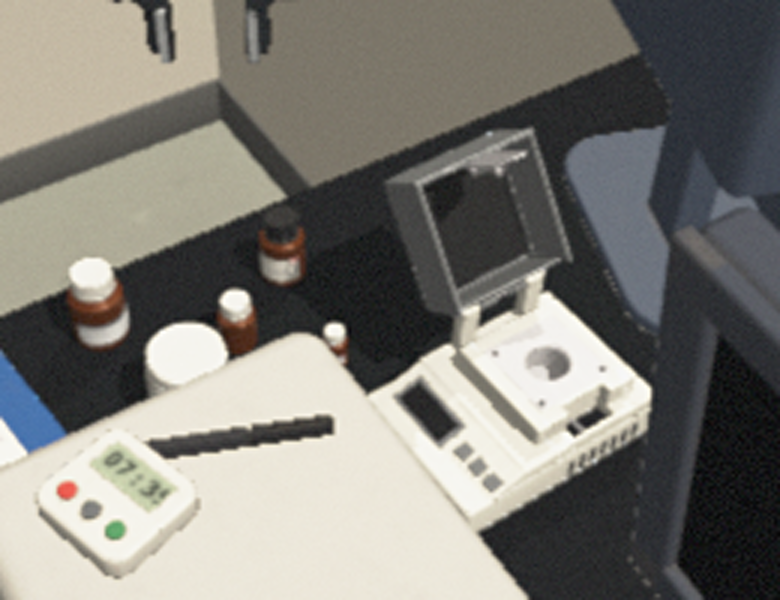

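Run:
```python
from h import *
for n in ["top","scene"]:
    c=cams.camera(n);np.savez(f"{n}2.npz",**c);P=cloud(c);K=np.array(c["camera_matrix"]);Rm=rot(c["attitude"]);O=np.array(c["origin"])
    v,u=np.mgrid[:384,:512]
    ray=np.stack([(u-K[0,2])/K[0,0],(v-K[1,2])/K[1,1],np.ones_like(u,float)],-1)@Rm.T
    t=(.062-O[2])/ray[...,2];Q=O+ray*t[...,None]
    near=np.hypot(Q[...,0]-C[0],Q[...,1]-C[1])<.022
    print("block z",np.median(P[(np.hypot(Q[...,0]-C[0],Q[...,1]-C[1])<.03)&~near&(c["depth"]>0)][:,2]))
    for th in (.060,.057,.054):
        m=near&(c["depth"]>0)&(P[...,2]<th);q=Q[m][:,:2]
        print(n,th,m.sum(),q.mean(0).round(4),"eqd",2*np.sqrt(m.sum()/np.pi)*np.sqrt(1), (cv2.minEnclosingCircle((q*1000).astype(np.float32))))
    for r in cams.outline_of(n,"vial")[:3]:
        m=r["region"]&(c["depth"]>0);print("vial",r["conf"],P[m].mean(0).round(3))
```

```text
block z 0.0622853088228994
top 0.06 149 [0.6004 0.2152] eqd 13.773623058786647 ((602.2640380859375, 214.30233764648438), 19.008882522583008)
top 0.057 129 [0.5998 0.2152] eqd 12.815923738491737 ((600.0927124023438, 215.32025146484375), 14.243759155273438)
top 0.054 124 [0.5994 0.2154] eqd 12.565098628628435 ((599.4421997070312, 215.6603546142578), 14.00810718536377)
block z 0.06224342342289435
scene 0.06 138 [0.5994 0.2136] eqd 13.255453865237978 ((600.7566528320312, 213.99688720703125), 15.704608917236328)
scene 0.057 121 [0.5981 0.2126] eqd 12.412170838050638 ((598.4314575195312, 212.9239044189453), 13.869744300842285)
scene 0.054 104 [0.5971 0.2115] eqd 11.507254783503184 ((597.5000610351562, 212.0335235595703), 13.7557954788208)
vial 0.66 [0.509 0.329 0.024]
vial 0.65 [0.377 0.432 0.04 ]
```

```bash
python3 -m handwheel '30 1.2 -2.6 0 0 0 42;40 0 0 0 0 0 42;40 0 0 0 0 0 42;40 0 0 0 0 0 42;25 0 0 0 0 0 42;0 0 0 0 0 0 42'
python3 - <<'E'
from h import *
v=np.array([.4595,.3827,0])
R0=rot(manip.get_obs()["ee_rot"]);go(v+[0,0,.015],RT(R0[:,1]))
cv2.imwrite("pics/s4.png",cv2.resize(cams.camera("scene")["color"][120:280,140:300],None,fx=3.7,fy=3.7,interpolation=cv2.INTER_CUBIC))
E
```

```text
clock: 10.4
position: [0.4578, 0.3813, 0.0765]
ee_rot: [-0.612, -0.349, 0.617, -0.35]
ft_force: [0.4, -0.4, 0.5]
grip_width: 0.492
t 10.4 shift world mm [  1.7   1.4 -61.5] tool mm [61.5  0.8 -2.5] F [ 0.4 -0.4  0.5] grip 42.0
  turn [0.     0.0063 0.0014] deg 0.4 shift in target axes [61.5  0.8 -2.1]
  turn [-3.1416e+00 -2.2000e-03  9.9000e-03] deg 180.0 shift in target axes [61.5 -0.8  2.1]
```

View pics/s4.png

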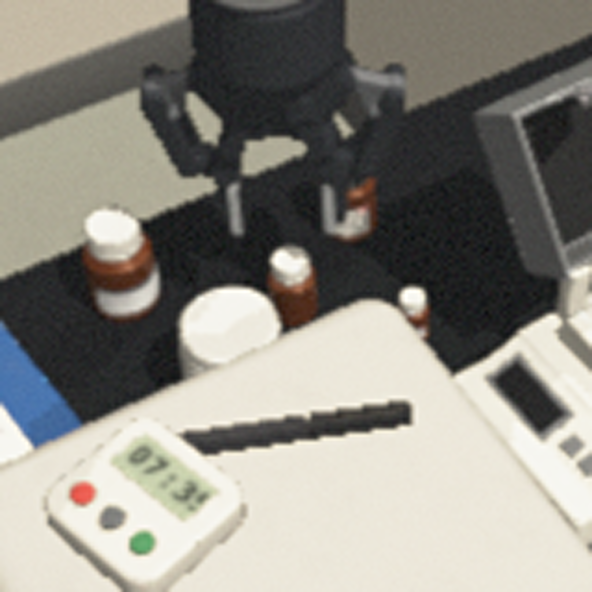

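```bash
python3 -m handwheel '0 0.8 -2.4 0 0.006 0.001 42;0 0 0 0 0 0 42;15 0 0 0 0 0 42;0 0 0 0 0 0 42'
python3 - <<'E'
from h import *
v=np.array([.4595,.3827,0])
R0=rot(manip.get_obs()["ee_rot"]);go(v+[0,0,.015],RT(R0[:,1]))
E
```

```text
clock: 10.85
position: [0.4609, 0.3843, 0.0638]
ee_rot: [0.616, 0.35, -0.613, 0.349]
ft_force: [-0.1, -0.4, -0.2]
grip_width: 0.491
t 10.85 shift world mm [ -1.4  -1.6 -48.8] tool mm [48.8 -0.4  2.3] F [-0.1 -0.4 -0.2] grip 41.9
  turn [ 0.     -0.0045 -0.0004] deg 0.3 shift in target axes [48.8 -0.4  2.1]
  turn [-3.1416e+00  6.0000e-04 -7.0000e-03] deg 180.0 shift in target axes [48.8  0.4 -2.1]
```

```bash
python3 -m handwheel '0 0 0 0 0 0 42;0 0 0 0 0 0 42'
python3 - <<'E'
from h import *
v=np.array([.4595,.3827,0])
R0=rot(manip.get_obs()["ee_rot"]);go(v+[0,0,.015],RT(R0[:,1]))
E
```

```text
clock: 11.05
position: [0.4618, 0.3848, 0.0653]
ee_rot: [0.617, 0.35, -0.613, 0.348]
ft_force: [0.2, 0.5, -0.1]
grip_width: 0.49
t 11.05 shift world mm [ -2.3  -2.1 -50.3] tool mm [50.3 -0.9  3.2] F [ 0.2  0.5 -0.1] grip 41.8
  turn [ 0.     -0.0062 -0.0011] deg 0.4 shift in target axes [50.3 -0.9  2.9]
  turn [-3.1416e+00  1.7000e-03 -9.8000e-03] deg 180.0 shift in target axes [50.3  0.9 -2.9]
```

```bash
python3 -m handwheel '0 0 0 0 0 0 42;0 0 0 0 0 0 42;0 0 0 0 0 0 42'
python3 - <<'E'
from h import *
v=np.array([.4595,.3827,0])
R0=rot(manip.get_obs()["ee_rot"]);go(v+[0,0,.015],RT(R0[:,1]));print(manip.get_obs()["joint_velocities"])
E
```

```text
clock: 11.35
position: [0.4617, 0.3848, 0.0653]
ee_rot: [0.617, 0.35, -0.613, 0.348]
ft_force: [0.1, -0.8, 0.5]
grip_width: 0.488
t 11.35 shift world mm [ -2.2  -2.1 -50.3] tool mm [50.2 -0.9  3.3] F [ 0.1 -0.8  0.5] grip 41.7
  turn [ 0.     -0.0063 -0.001 ] deg 0.4 shift in target axes [50.3 -0.8  2.9]
  turn [-3.1416e+00  1.6000e-03 -9.9000e-03] deg 180.0 shift in target axes [50.3  0.8 -2.9]
[ 4.06896682e-04 -2.05775686e-05 -5.09418663e-04  1.62696376e-03
 -3.75201149e-04 -9.99362942e-04 -1.71261710e-03]
```

```bash
python3 -m handwheel '0 -0.8 3 0 -0.006 -0.001 42;0 0 0 0 0 0 42;12 0 0 0 0 0 42;12 0 0 0 0 0 42;12 0 0 0 0 0 42;9 0 0 0 0 0 42;5 0 0 0 0 0 42;0 0 0 0 0 0 42'; python3 -m handwheel '0 0 0 0 0 0 42;0 0 0 0 0 0 42;0 0 0 0 0 0 42'
python3 - <<'E'
from h import *
v=np.array([.4595,.3827,0])
R0=rot(manip.get_obs()["ee_rot"]);go(v+[0,0,.015],RT(R0[:,1]))
cv2.imwrite("pics/s5.png",cv2.resize(cams.camera("scene")["color"][140:260,150:290],None,fx=4,fy=4,interpolation=cv2.INTER_CUBIC))
E
```

```text
clock: 12.15
position: [0.459, 0.3821, 0.0141]
ee_rot: [-0.614, -0.349, 0.615, -0.349]
ft_force: [-0.2, -0.0, -0.1]
grip_width: 0.488
clock: 12.45
position: [0.4597, 0.3828, 0.0156]
ee_rot: [0.615, 0.349, -0.615, 0.349]
ft_force: [-0.6, -0.2, -0.1]
grip_width: 0.489
t 12.45 shift world mm [-0.2 -0.1 -0.6] tool mm [ 0.6 -0.1  0.2] F [-0.6 -0.2 -0.1] grip 41.8
  turn [ 0.     -0.0009 -0.0001] deg 0.1 shift in target axes [ 0.6 -0.1  0.2]
  turn [-3.1416e+00  2.0000e-04 -1.5000e-03] deg 180.0 shift in target axes [ 0.6  0.1 -0.2]
```

View pics/s5.png

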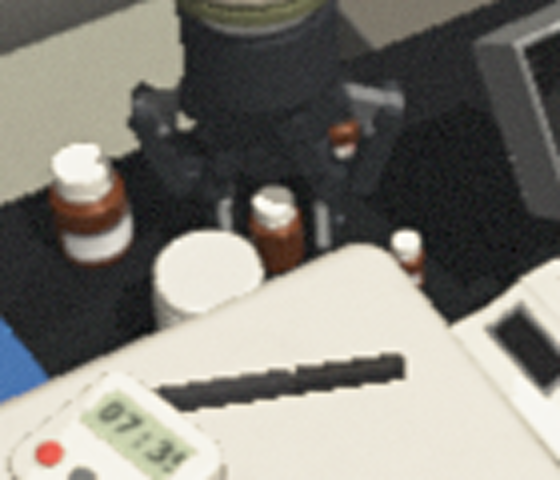

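The vial sits between the fingers (crop pixel 275,235), roughly centred. I close slowly.

```bash
python3 -m handwheel '0 0 0 0 0 0 34;0 0 0 0 0 0 30;0 0 0 0 0 0 27;0 0 0 0 0 0 22;0 0 0 0 0 0 15;0 0 0 0 0 0 15' 25; python3 -m handwheel '0 0 0 0 0 0 15;0 0 0 0 0 0 15;-5 0 0 0 0 0 15;-10 0 0 0 0 0 15;0 0 0 0 0 0 15;0 0 0 0 0 0 15'
python3 - <<'E'
from h import *
cv2.imwrite("pics/s6.png",cv2.resize(cams.camera("scene")["color"][140:260,150:290],None,fx=4,fy=4,interpolation=cv2.INTER_CUBIC))
E
```

```text
clock: 13.1
position: [0.4594, 0.3827, 0.0153]
ee_rot: [0.615, 0.349, -0.615, 0.349]
ft_force: [-2.2, -0.0, 3.8]
grip_width: 0.305
clock: 13.7
position: [0.4597, 0.3827, 0.0305]
ee_rot: [0.615, 0.349, -0.615, 0.349]
ft_force: [-0.8, -0.2, -1.7]
grip_width: 0.301
```

View pics/s6.png

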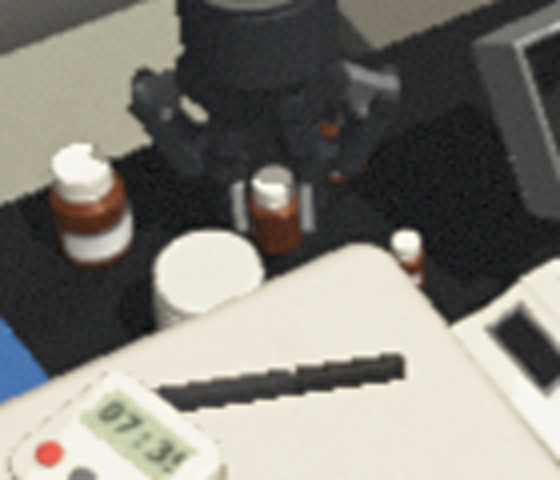

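```bash
python3 -m handwheel '-20 0 0 0 0 0 15;-35 0 0 0 0 0 15;-40 0 0 0 0 0 15;-40 0 0 0 0 0 15;-40 0 0 0 0 0 15;-35 0 0 0 0 0 15;-20 0 0 0 0 0 15;0 0 0 0 0 0 15'; python3 -m handwheel '0 0 0 -0.145 0 0 15;0 0 0 -0.145 0 0 15;0 0 0 -0.145 0 0 15;0 0 0 -0.145 0 0 15;0 0 0 0 0 0 15;0 0 0 0 0 0 15'
python3 - <<'E'
from h import *
go(inc(0,0,255),RT(IX))
E
```

```text
clock: 14.55
position: [0.4605, 0.3832, 0.2632]
ee_rot: [0.617, 0.35, -0.613, 0.349]
ft_force: [0.4, 0.2, 0.0]
grip_width: 0.308
clock: 15.15
position: [0.4592, 0.3823, 0.2592]
ee_rot: [0.49, 0.509, -0.491, 0.509]
ft_force: [0.8, 0.0, -0.8]
grip_width: 0.305
t 15.15 shift world mm [ 140.5 -167.6   -4.2] tool mm [  4.2 134.1 172.7] F [ 0.8  0.  -0.8] grip 26.0
  turn [-0.0042  0.0008  0.0009] deg 0.3 shift in target axes [  4.2 133.3 173.3]
  turn [ 3.1374e+00  1.5000e-03 -1.3000e-03] deg 179.8 shift in target axes [   4.2 -133.3 -173.3]
```

```bash
python3 -m handwheel '0 15 20 0 0 0 15;0 25 32 0 0 0 15;0 27 35 0 0 0 15;0 27 35 0 0 0 15;0 25 32 0 0 0 15;0 14 19 -0.004 0.001 0 15;0 0 0 0 0 0 15;0 0 0 0 0 0 15'; python3 -m handwheel '0 0 0 0 0 0 15;0 0 0 0 0 0 15'
python3 - <<'E'
from h import *
go(inc(0,0,120),RT(IX))
for n in ("scene","top"):
    cv2.imwrite(f"pics/{n}7.png",cv2.resize(cams.camera(n)["color"][60:290,180:400],None,fx=2.6,fy=2.6,interpolation=cv2.INTER_CUBIC))
E
```

```text
clock: 15.95
position: [0.5995, 0.2152, 0.2596]
ee_rot: [0.489, 0.511, -0.489, 0.51]
ft_force: [0.4, 0.9, -1.1]
grip_width: 0.307
clock: 16.15
position: [0.5989, 0.2168, 0.26]
ee_rot: [0.488, 0.512, -0.488, 0.511]
ft_force: [0.2, -0.2, -1.0]
grip_width: 0.307
t 16.15 shift world mm [   0.8   -2.1 -140. ] tool mm [140.    0.7   2.3] F [ 0.2 -0.2 -1. ] grip 26.2
  turn [ 0.0056 -0.0015  0.0003] deg 0.3 shift in target axes [140.    0.7   2.1]
  turn [-3.136e+00 -5.000e-04 -2.400e-03] deg 179.7 shift in target axes [140.   -0.7  -2.1]
```

View pics/scene7.png

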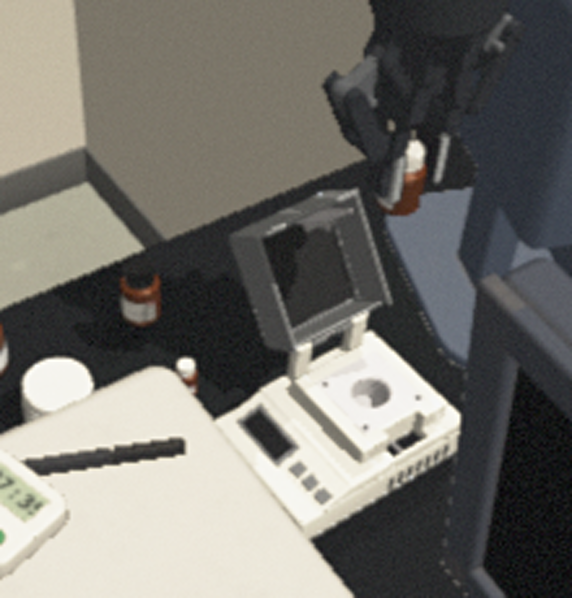

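```bash
python3 -m handwheel '15 0.7 2 0.005 0 0 15;30 0 0 0 0 0 15;35 0 0 0 0 0 15;35 0 0 0 0 0 15;30 0 0 0 0 0 15;15 0 0 0 0 0 15;5 0 0 0 0 0 15;0 0 0 0 0 0 15'; python3 -m handwheel '0 0 0 0 0 0 15;0 0 0 0 0 0 15;0 0 0 0 0 0 15'
python3 - <<'E'
from h import *
go(inc(0,0,85),RT(IX))
for n in ("scene","top"):
    c=cams.camera(n);np.savez(f"{n}8.npz",**c)
    cv2.imwrite(f"pics/{n}8.png",cv2.resize(c["color"][100:270,230:400],None,fx=3.5,fy=3.5,interpolation=cv2.INTER_CUBIC))
E
```

```text
clock: 17.05
position: [0.6005, 0.2135, 0.0952]
ee_rot: [0.49, 0.51, -0.489, 0.51]
ft_force: [0.1, 0.6, -0.3]
grip_width: 0.305
clock: 17.35
position: [0.6009, 0.2137, 0.0961]
ee_rot: [0.49, 0.51, -0.489, 0.51]
ft_force: [-0.1, -1.4, -0.1]
grip_width: 0.303
t 17.35 shift world mm [ -1.2   1.  -11.1] tool mm [11.1 -1.2 -1. ] F [-0.1 -1.4 -0.1] grip 25.9
  turn [-0.0007 -0.0019 -0.0015] deg 0.1 shift in target axes [11.1 -1.2 -1. ]
  turn [ 3.1408e+00 -2.3000e-03  2.9000e-03] deg 180.0 shift in target axes [11.1  1.2  1. ]
```

View pics/scene8.png

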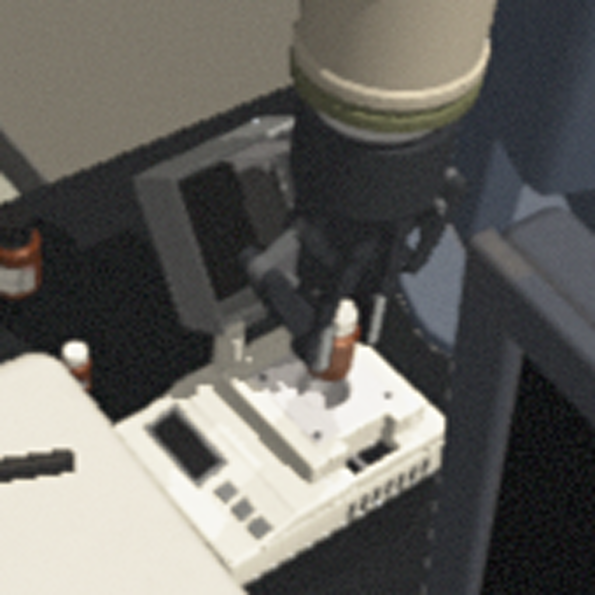

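```bash
python3 -m handwheel '0 -1.5 -0.7 0 -0.002 -0.001 15;0 0 0 0 0 0 15;5 0 0 0 0 0 15;5 0 0 0 0 0 15;4 0 0 0 0 0 15;0 0 0 0 0 0 15;0 0 0 0 0 0 15'
python3 - <<'E'
from h import *
go(np.array([.5994,.2144,.075]),RT(IX))
E
```

```text
clock: 18.15
position: [0.5988, 0.214, 0.0809]
ee_rot: [0.489, 0.51, -0.49, 0.51]
ft_force: [-0.2, -1.0, 0.2]
grip_width: 0.304
t 18.15 shift world mm [ 0.6  0.4 -5.9] tool mm [ 5.9  0.6 -0.4] F [-0.2 -1.   0.2] grip 26.0
  turn [-0.0008  0.0011  0.0013] deg 0.1 shift in target axes [ 5.9  0.6 -0.4]
  turn [ 3.1408e+00  2.0000e-03 -1.8000e-03] deg 180.0 shift in target axes [ 5.9 -0.6  0.4]
```

```bash
python3 -m handwheel '0 0.5 -0.4 0 0 0 15;0 0 0 0 0 0 15;1.5 0 0 0 0 0 15;1.5 0 0 0 0 0 15;0 0 0 0 0 0 15;0 0 0 0 0 0 15'|sed -n '2p;4p';python3 -m handwheel '1.5 0 0 0 0 0 15;0 0 0 0 0 0 15;0 0 0 0 0 0 15'|sed -n '2p;4p';python3 -m handwheel '1.5 0 0 0 0 0 15;0 0 0 0 0 0 15;0 0 0 0 0 0 15'|sed -n '2p;4p'
```

```text
position: [0.5993, 0.2145, 0.078]
ft_force: [-0.2, 1.0, -0.7]
position: [0.5995, 0.2143, 0.0765]
ft_force: [2.4, -0.3, -1.0]
position: [0.5995, 0.2144, 0.0751]
ft_force: [2.1, -0.7, -1.4]
```

```bash
python3 -m handwheel '0 0.6 0 0 0 0 15;0 0 0 0 0 0 15;1 0 0 0 0 0 15;0 0 0 0 0 0 15;0 0 0 0 0 0 15'|sed -n '2p;4p';python3 -m handwheel '1.5 0 0 0 0 0 15;0 0 0 0 0 0 15;0 0 0 0 0 0 15'|sed -n '2p;4p';python3 -m handwheel '1.5 0 0 0 0 0 15;0 0 0 0 0 0 15;0 0 0 0 0 0 15'|sed -n '2p;4p'
```

```text
position: [0.5998, 0.2145, 0.074]
ft_force: [1.8, -1.3, -1.0]
position: [0.5999, 0.2146, 0.0724]
ft_force: [0.6, -0.2, -1.4]
position: [0.5998, 0.2146, 0.071]
ft_force: [2.0, 0.3, -1.5]
```

```bash
python3 -m handwheel '0 0.5 0 0 0 0 15;1.5 0 0 0 0 0 15;0 0 0 0 0 0 15;0 0 0 0 0 0 15'|sed -n '2p;4p';python3 -m handwheel '1.5 0 0 0 0 0 15;0 0 0 0 0 0 15;0 0 0 0 0 0 15'|sed -n '2p;4p';python3 -m handwheel '1.5 0 0 0 0 0 15;0 0 0 0 0 0 15;0 0 0 0 0 0 15'|sed -n '2p;4p';python3 -m handwheel '1.5 0 0 0 0 0 15;0 0 0 0 0 0 15;0 0 0 0 0 0 15'|sed -n '2p;4p'
```

```text
position: [0.6003, 0.2147, 0.0695]
ft_force: [0.3, -0.0, -0.3]
position: [0.6004, 0.2147, 0.068]
ft_force: [-0.1, -0.3, -0.1]
position: [0.6004, 0.2146, 0.0665]
ft_force: [-0.5, -0.2, -0.4]
position: [0.6004, 0.2145, 0.065]
ft_force: [0.3, 0.1, -1.5]
```

```bash
python3 -m handwheel '1.5 0 0 0 0 0 15;0 0 0 0 0 0 15;0 0 0 0 0 0 15'|sed -n '2p;4p';python3 -m handwheel '1 0 0 0 0 0 15;0 0 0 0 0 0 15;0 0 0 0 0 0 15'|sed -n '2p;4p';python3 -m handwheel '1 0 0 0 0 0 15;0 0 0 0 0 0 15;0 0 0 0 0 0 15'|sed -n '2p;4p'
```

```text
position: [0.6004, 0.2146, 0.0635]
ft_force: [0.3, 0.1, -0.3]
position: [0.6004, 0.2146, 0.0626]
ft_force: [0.2, -0.2, -0.9]
position: [0.6005, 0.2147, 0.0621]
ft_force: [-2.1, -0.7, 6.0]
```

```bash
python3 -m handwheel '0.7 0 0 0 0 0 15;0 0 0 0 0 0 15;0 0 0 0 0 0 15'|sed -n '2p;4p'
```

```text
position: [0.6006, 0.2147, 0.0621]
ft_force: [-5.8, -0.6, 11.5]
```

```bash
python3 -m handwheel '-1.3 0 0 0 0 0 15;0 0 0 0 0 0 15;0 0 0 0 0 0 15'|sed -n '2p;4p';python3 -m handwheel '0 0 0 0 0 0 26;0 0 0 0 0 0 27;0 0 0 0 0 0 28;0 0 0 0 0 0 30;0 0 0 0 0 0 33;0 0 0 0 0 0 36' 20
python3 - <<'E'
from h import *
c=cams.camera("scene");P=cloud(c)
cv2.imwrite("pics/s9.png",cv2.resize(c["color"][150:270,260:380],None,fx=5,fy=5,interpolation=cv2.INTER_CUBIC))
m=(np.hypot(P[...,0]-.5995,P[...,1]-.2145)<.014)&(c["depth"]>0)&(P[...,2]<.12); print(np.percentile(P[m][:,2],[50,80,90,97]))
E
```

```text
position: [0.6005, 0.2146, 0.0622]
ft_force: [-0.1, 0.5, 1.1]
clock: 23.85
position: [0.6004, 0.2146, 0.0621]
ee_rot: [0.489, 0.51, -0.49, 0.51]
ft_force: [-0.0, 0.5, -0.6]
grip_width: 0.421
[0.07521205 0.08402934 0.08526416 0.08635447]
```

View pics/s9.png

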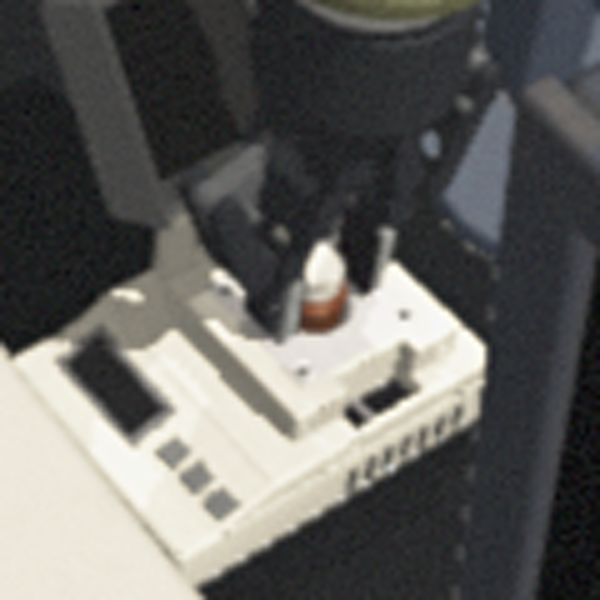

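```bash
python3 -m handwheel '-5 0 0 0 0 0 42;-15 0 0 0 0 0 42;-30 0 0 0 0 0 42;-40 0 0 0 0 0 42;-40 0 0 0 0 0 42;-40 0 0 0 0 0 30;-25 0 0 0 0 0 0;0 0 0 0 0 0 0'
python3 - <<'E'
from h import *
for n in ("scene","top"):
    c=cams.camera(n);P=cloud(c);np.savez(f"{n}9.npz",**c)
    cv2.imwrite(f"pics/{n}10.png",cv2.resize(c["color"][100:270,220:380],None,fx=3.5,fy=3.5,interpolation=cv2.INTER_CUBIC))
    m=(np.hypot(P[...,0]-.5995,P[...,1]-.2145)<.014)&(c["depth"]>0)&(P[...,2]<.12)&(P[...,2]>.079);q=P[m]
    if m.sum()>5: print(n,m.sum(),q.mean(0).round(4),np.percentile(q[:,2],[10,50,90]))
    # lid angle: points on the lid
    d=P-C; X=d@IX*1e3;Y=d@IY*1e3;Z=P[...,2]*1e3
    m=(c["depth"]>0)&(abs(X)<60)&(Y>40)&(Y<140)&(Z>95)&(Z<195); q=np.stack([X[m],Y[m],Z[m]],1)
    print("lid pts",m.sum(),q.min(0).round(),q.max(0).round())
go(inc(0,150,250),RT(IX))
print(manip.get_obs()["joint_pos"].round(2))
E
```

```text
clock: 24.7
position: [0.6023, 0.215, 0.2632]
ee_rot: [0.492, 0.509, -0.487, 0.511]
ft_force: [-0.2, -0.8, 0.1]
grip_width: 0.018
scene 89 [0.598  0.2139 0.0841] [0.08155811 0.08453205 0.08591681]
lid pts 2065 [-47.  40.  95.] [ 47. 124. 193.]
top 75 [0.5994 0.2164 0.0844] [0.08220286 0.08426387 0.08678278]
lid pts 1552 [-46.  40.  95.] [ 47. 125. 194.]
t 24.8 shift world mm [ -7.3 149.9  -8.4] tool mm [   8.4   -1.2 -150. ] F [-0.3  0.  -0.7] grip -0.3
  turn [-0.0009  0.0001 -0.0005] deg 0.1 shift in target axes [   8.4   -1.1 -150. ]
  turn [ 3.1407e+00 -8.0000e-04 -2.0000e-04] deg 180.0 shift in target axes [  8.4   1.1 150. ]
[-0.72  0.36  0.41  1.4  -0.14  1.41 -0.27]
```

View pics/scene10.png

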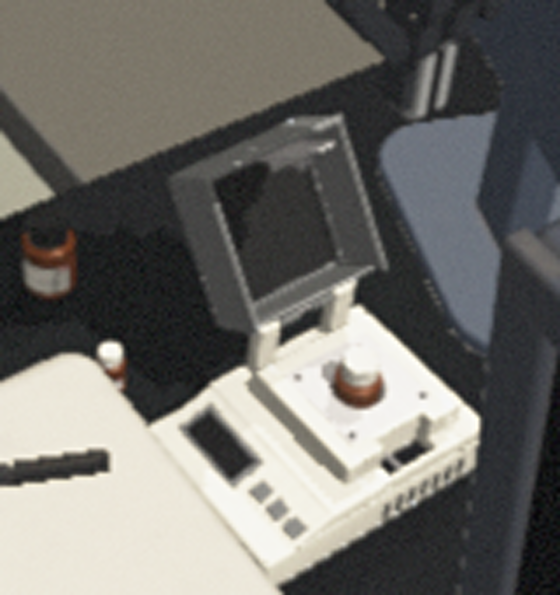

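View pics/top10.png

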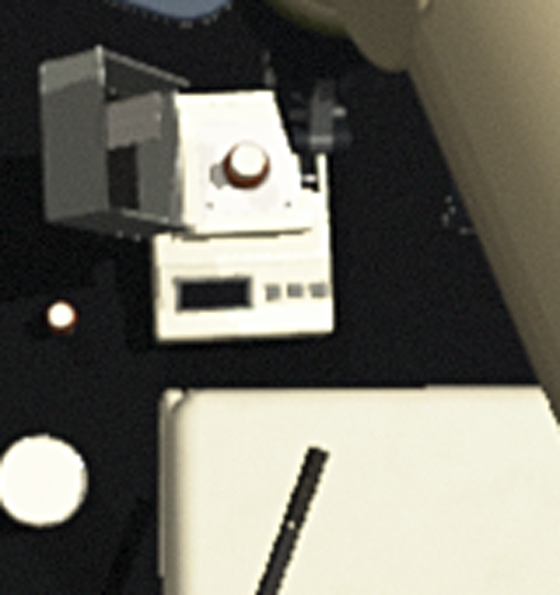

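```bash
python3 -m handwheel '0 0 -15 0 0 0 0;0 0 -30 0 0 0 0;0 0 -35 0 0 0 0;0 0 -35 0 0 0 0;0 0 -30 0 0 0 0;0 0 -15 0 0 0 0;0 0 0 0 0 0 0;0 0 0 0 0 0 0'; python3 -m handwheel '0 0 0 0 0 0 0;0 0 0 0 0 0 0'
python3 - <<'E'
from h import *
go(inc(0,155,137),RT(IX))
E
```

```text
clock: 25.6
position: [0.5943, 0.3733, 0.2565]
ee_rot: [0.489, 0.51, -0.491, 0.51]
ft_force: [0.6, -0.4, 0.3]
grip_width: 0.004
clock: 25.8
position: [0.5947, 0.3729, 0.2574]
ee_rot: [0.49, 0.509, -0.491, 0.51]
ft_force: [-0.1, 0.4, 0.3]
grip_width: -0.001
t 25.8 shift world mm [  -1.5   -3.3 -120.4] tool mm [120.4  -1.5   3.1] F [-0.1  0.4  0.3] grip -0.1
  turn [-0.003   0.0011  0.0005] deg 0.2 shift in target axes [120.4  -1.6   3.3]
  turn [ 3.1386e+00  8.0000e-04 -1.8000e-03] deg 179.8 shift in target axes [120.4   1.6  -3.3]
```

```bash
python3 -m handwheel '15 -1.5 3 -0.003 0 0 0;30 0 0 0 0 0 0;35 0 0 0 0 0 0;25 0 0 0 0 0 0;13 0 0 0 0 0 0;0 0 0 0 0 0 0;0 0 0 0 0 0 0;0 0 0 0 0 0 0'
python3 - <<'E'
from h import *
go(inc(0,137,137),RT(IX))
cv2.imwrite("pics/s11.png",cv2.resize(cams.camera("scene")["color"][100:270,220:380],None,fx=3.5,fy=3.5,interpolation=cv2.INTER_CUBIC))
E
```

```text
clock: 26.6
position: [0.5934, 0.3718, 0.1411]
ee_rot: [0.489, 0.511, -0.488, 0.511]
ft_force: [0.1, 0.3, 0.3]
grip_width: -0.0
t 26.6 shift world mm [  0.5 -20.2  -4.1] tool mm [ 4.  -0.4 20.2] F [0.1 0.3 0.3] grip -0.0
  turn [ 0.0021 -0.0006 -0.0014] deg 0.1 shift in target axes [ 4.1 -0.3 20.2]
  turn [-3.1395e+00  2.1000e-03 -9.0000e-04] deg 179.9 shift in target axes [  4.1   0.3 -20.2]
```

View pics/s11.png

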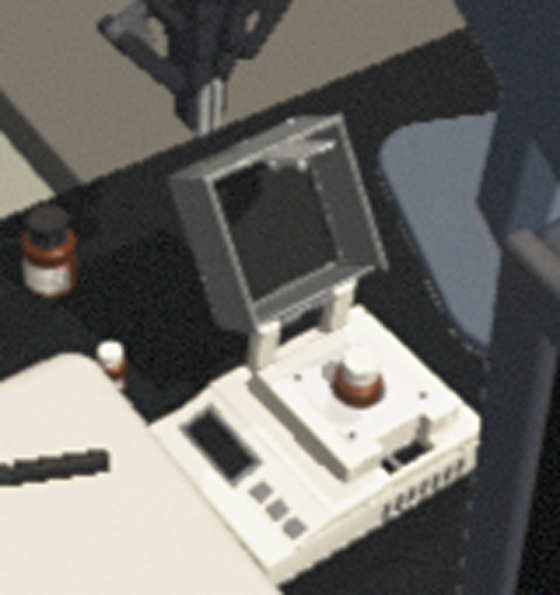

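```bash
python3 -m handwheel '0 0 5 0.002 0 0 0;0 0 5 0 0 0 0;0 0 5 0 0 0 0;0 0 4 0 0 0 0;0 0 4 0 0 0 0;0 0 4 0 0 0 0'|sed -n '2p;4p'; python3 -m handwheel '-0.5 0 5 0 0 0 0;-0.5 0 5 0 0 0 0;-0.5 0 5 0 0 0 0;-0.5 0 5 0 0 0 0'|sed -n '2p;4p'
python3 - <<'E'
from h import *
cv2.imwrite("pics/s12.png",cv2.resize(cams.camera("scene")["color"][100:270,220:380],None,fx=3.5,fy=3.5,interpolation=cv2.INTER_CUBIC))
E
```

```text
position: [0.5936, 0.3475, 0.1405]
ft_force: [0.1, 8.2, 3.7]
position: [0.5944, 0.3262, 0.142]
ft_force: [-0.2, 5.2, 2.2]
```

View pics/s12.png

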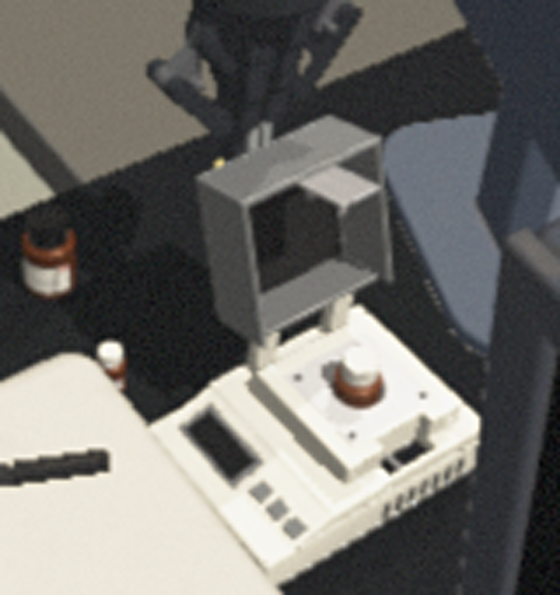

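```bash
python3 -m handwheel '-1.2 0 4 0 0 0 0;-1.2 0 4 0 0 0 0;-1.2 0 4 0 0 0 0;-1.2 0 4 0 0 0 0;-1.2 0 4 0 0 0 0;-1.2 0 4 0 0 0 0;-1.2 0 4 0 0 0 0'
python3 - <<'E'
from h import *
go(inc(0,62,157.5),RT(IX))
E
```

```text
clock: 28.4
position: [0.5956, 0.296, 0.1493]
ee_rot: [0.489, 0.51, -0.49, 0.51]
ft_force: [1.7, 3.8, -1.9]
grip_width: -0.003
t 28.4 shift world mm [  1.5 -19.4   8.2] tool mm [-8.2  0.7 19.5] F [ 1.7  3.8 -1.9] grip -0.2
  turn [0.0002 0.0012 0.0014] deg 0.1 shift in target axes [-8.2  0.7 19.4]
  turn [-3.1414e+00 -2.1000e-03  1.8000e-03] deg 180.0 shift in target axes [ -8.2  -0.7 -19.4]
```

```bash
python3 -m handwheel '-1.6 0 4 0 0 0 0;-1.6 0 4 0 0 0 0;-1.6 0 4 0 0 0 0;-1.6 0 4 0 0 0 0;-1.6 0 4 0 0 0 0'|sed -n '2p;4p'; python3 -m handwheel '-0.4 0 4 0 0 0 0;-0.2 0 4 0 0 0 0;0 0 4 0 0 0 0;0 0 4 0 0 0 0;0 0 4 0 0 0 0;0 0 4 0 0 0 0'
python3 - <<'E'
from h import *
go(inc(0,11,150),RT(IX))
cv2.imwrite("pics/s13.png",cv2.resize(cams.camera("scene")["color"][100:270,220:380],None,fx=3.5,fy=3.5,interpolation=cv2.INTER_CUBIC))
E
```

```text
position: [0.5966, 0.2763, 0.1577]
ft_force: [-0.2, 3.7, -1.0]
clock: 29.5
position: [0.5976, 0.2522, 0.1582]
ee_rot: [0.489, 0.51, -0.49, 0.51]
ft_force: [-0.0, 4.4, 0.8]
grip_width: -0.002
t 29.5 shift world mm [  1.6 -26.5  -8.2] tool mm [ 8.2  0.5 26.6] F [-0.   4.4  0.8] grip -0.1
  turn [0.0002 0.0009 0.0009] deg 0.1 shift in target axes [ 8.2  0.5 26.6]
  turn [-3.1414e+00 -1.4000e-03  1.4000e-03] deg 180.0 shift in target axes [  8.2  -0.5 -26.6]
```

View pics/s13.png

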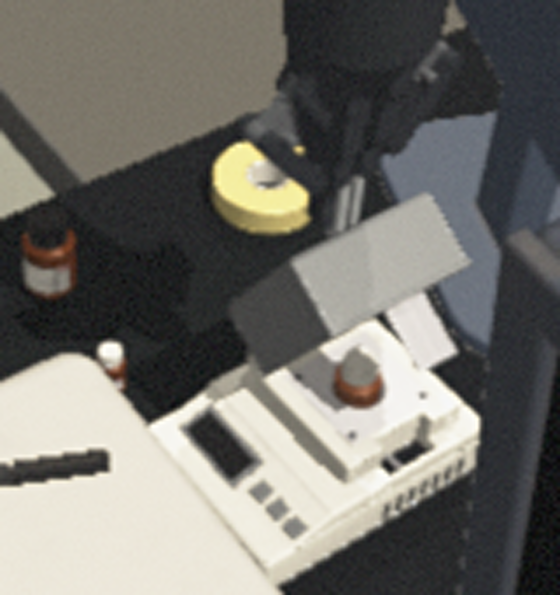

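```bash
python3 -m handwheel '0.4 0 4 0 0 0 0;0.8 0 4 0 0 0 0;1.2 0 4 0 0 0 0;1.5 0 4 0 0 0 0;1.8 0 4 0 0 0 0;2 0 4 0 0 0 0;2 0 3 0 0 0 0'; python3 -m handwheel '2.5 0 4 0 0 0 0;2.5 0 4 0 0 0 0;2.8 0 4 0 0 0 0'
python3 - <<'E'
from h import *
go(inc(0,-12,133.5),RT(IX))
cv2.imwrite("pics/s14.png",cv2.resize(cams.camera("scene")["color"][100:270,220:380],None,fx=3.5,fy=3.5,interpolation=cv2.INTER_CUBIC))
E
```

```text
clock: 30.25
position: [0.5988, 0.2251, 0.1484]
ee_rot: [0.489, 0.51, -0.49, 0.51]
ft_force: [-0.6, 4.4, 0.6]
grip_width: 0.001
clock: 30.55
position: [0.5993, 0.2132, 0.1405]
ee_rot: [0.489, 0.51, -0.49, 0.51]
ft_force: [-0.4, 4.2, 2.6]
grip_width: -0.0
t 30.55 shift world mm [  0.9 -10.5  -7. ] tool mm [ 7.1  0.5 10.6] F [-0.4  4.2  2.6] grip -0.0
  turn [0.0003 0.0009 0.0008] deg 0.1 shift in target axes [ 7.   0.5 10.6]
  turn [-3.1413e+00 -1.3000e-03  1.4000e-03] deg 180.0 shift in target axes [  7.   -0.5 -10.6]
```

View pics/s14.png

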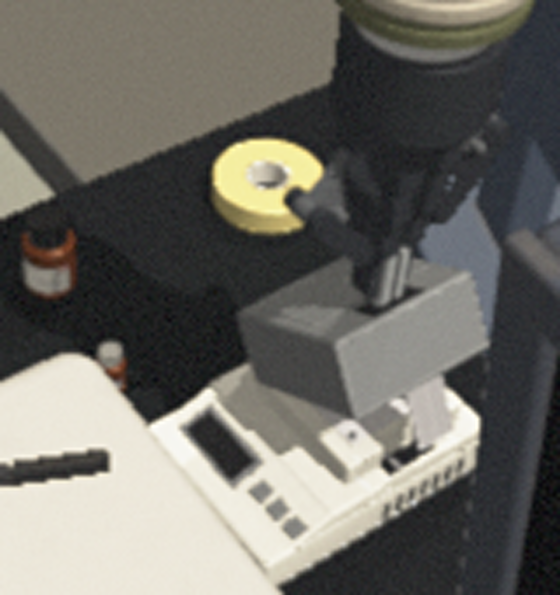

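```bash
python3 -m handwheel '2.4 0 3.5 0 0 0 0;2.4 0 3.5 0 0 0 0;2.4 0 3.5 0 0 0 0;3 0 2.5 0 0 0 0;3 0 2.5 0 0 0 0;3 0 2.5 0 0 0 0;3 0 2.2 0 0 0 0;3 0 2.2 0 0 0 0'
python3 - <<'E'
from h import *
go(inc(0,-33,106),RT(IX))
E
```

```text
clock: 31.4
position: [0.6001, 0.191, 0.1183]
ee_rot: [0.489, 0.51, -0.49, 0.51]
ft_force: [0.8, 3.1, 3.2]
grip_width: -0.001
t 31.4 shift world mm [  0.9  -9.2 -12.3] tool mm [12.3  0.6  9.2] F [0.8 3.1 3.2] grip -0.1
  turn [0.0003 0.001  0.001 ] deg 0.1 shift in target axes [12.3  0.6  9.3]
  turn [-3.1413e+00 -1.5000e-03  1.6000e-03] deg 180.0 shift in target axes [12.3 -0.6 -9.3]
```

```bash
python3 -m handwheel '2 0 2 0 0 0 0;2 0 2 0 0 0 0;2 0 1.8 0 0 0 0;2 0 1.6 0 0 0 0;2 0 1 0 0 0 0;1.5 0 0.8 0 0 0 0;0 0 0 0 0 0 0'
python3 - <<'E'
from h import *
go(inc(0,-33,100.7),RT(IX))
cv2.imwrite("pics/s15.png",cv2.resize(cams.camera("scene")["color"][100:270,220:380],None,fx=3.5,fy=3.5,interpolation=cv2.INTER_CUBIC))
E
```

```text
clock: 32.1
position: [0.6007, 0.1822, 0.1072]
ee_rot: [0.489, 0.51, -0.49, 0.511]
ft_force: [-0.5, 2.6, 5.1]
grip_width: -0.005
t 32.1 shift world mm [ 0.4 -0.4 -6.5] tool mm [6.5 0.4 0.4] F [-0.5  2.6  5.1] grip -0.4
  turn [0.0005 0.0005 0.0004] deg 0.0 shift in target axes [6.5 0.4 0.4]
  turn [-3.1411e+00 -6.0000e-04  8.0000e-04] deg 180.0 shift in target axes [ 6.5 -0.4 -0.4]
```

View pics/s15.png

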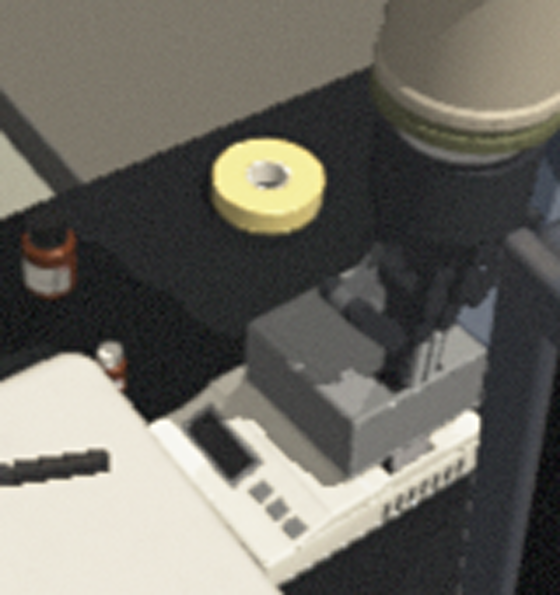

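```bash
python3 -m handwheel '1.5 0 0 0 0 0 0;1.5 0 0 0 0 0 0;1.5 0 0 0 0 0 0;0 0 0 0 0 0 0'|sed -n '2p;4p'; python3 -m handwheel '1 0 0 0 0 0 0;0 0 0 0 0 0 0'|sed -n '2p;4p'; python3 -m handwheel '1 0 0 0 0 0 0;0 0 0 0 0 0 0'|sed -n '2p;4p';python3 -m handwheel '1 0 0 0 0 0 0;0 0 0 0 0 0 0'|sed -n '2p;4p';python3 -m handwheel '1 0 0 0 0 0 0;0 0 0 0 0 0 0'|sed -n '2p;4p'
```

```text
position: [0.6008, 0.1809, 0.1028]
ft_force: [-0.9, -0.3, 6.6]
position: [0.6008, 0.1807, 0.1018]
ft_force: [-0.4, -0.1, 5.6]
position: [0.6008, 0.1805, 0.1008]
ft_force: [-0.8, -0.7, 7.2]
position: [0.6008, 0.1803, 0.0997]
ft_force: [-1.5, -1.6, 5.7]
position: [0.6008, 0.18, 0.0985]
ft_force: [-0.2, -1.8, 5.9]
```

```bash
python3 -m handwheel '0.8 0 0 0 0 0 0;0 0 0 0 0 0 0'|sed -n '2p;4p'; python3 -m handwheel '0.6 0 0 0 0 0 0;0 0 0 0 0 0 0'|sed -n '2p;4p'; python3 -m handwheel '0.5 0 0 0 0 0 0;0 0 0 0 0 0 0'|sed -n '2p;4p'
```

```text
position: [0.6008, 0.1799, 0.0976]
ft_force: [0.2, -2.3, 5.0]
position: [0.6007, 0.1805, 0.097]
ft_force: [0.4, -2.5, 4.0]
position: [0.6006, 0.1813, 0.0966]
ft_force: [0.2, -3.1, 4.4]
```

```bash
python3 -m handwheel '0.4 0 0 0 0 0 0;0 0 0 0 0 0 0;0 0 0 0 0 0 0'|sed -n '2p;4p'; python3 -m handwheel '-1 0 0 0 0 0 0;-1 0 0 0 0 0 0;-1 0 0 0 0 0 0;-1.5 0 0 0 0 0 0;0 0 0 0 0 0 0'|sed -n '2p;4p'; python3 -m handwheel '-1 0 0 0 0 0 0;-2 0 0 0 0 0 0;0 0 0 0 0 0 0;0 0 0 0 0 0 0'|sed -n '2p;4p'
```

```text
position: [0.6007, 0.1813, 0.0963]
ft_force: [0.5, -3.8, 4.8]
position: [0.6002, 0.1825, 0.1006]
ft_force: [0.7, 0.2, 3.4]
position: [0.6003, 0.1821, 0.1036]
ft_force: [0.4, 0.5, -0.0]
```

```bash
python3 -m handwheel '-5 0 0 0 0 0 0;-10 0 0 0 0 0 0;-25 0 0 0 0 0 0;-35 0 0 0 0 0 0;-40 0 0 0 0 0 0;-25 0 0 0 0 0 0;0 0 0 0 0 0 0;0 0 0 0 0 0 0'; python3 -m handwheel '0 -20 0 0 0 0 0;0 -35 0 0 0 0 0;0 -35 0 0 0 0 0;0 -20 0 0 0 0 0;0 0 0 0 0 0 0;0 0 0 0 0 0 0;0 0 0 0 0 0 0'
python3 - <<'E'
from h import *
for n in ("scene","top"):
    c=cams.camera(n);P=cloud(c);x,y,z=P[...,0],P[...,1],P[...,2]
    cv2.imwrite(f"pics/{n}16.png",cv2.resize(c["color"][90:280,140:380],None,fx=3,fy=3,interpolation=cv2.INTER_CUBIC))
    m=(c["depth"]>0)&(abs(x-.6)<.035)&(abs(y-.215)<.035)&(z<.15);print(n,"lid z",np.median(z[m]),np.polyfit(y[m],z[m],1)[0])
    for nm,(cx,cy),rad,h in [("oil",(.52,.425),.03,.058),("jar",(.404,.345),.04,.062)]:
        m=(c["depth"]>0)&(np.hypot(x-cx,y-cy)<rad)&(abs(z-h)<.006)
        if m.sum()>5: print(nm,P[m].mean(0).round(4))
print(manip.get_obs()["clock"],manip.get_obs()["ft_force"])
E
```

```text
clock: 35.95
position: [0.6008, 0.1821, 0.2445]
ee_rot: [0.489, 0.51, -0.489, 0.511]
ft_force: [0.7, 1.5, -1.6]
grip_width: 0.001
clock: 36.65
position: [0.4911, 0.1773, 0.2433]
ee_rot: [0.489, 0.51, -0.49, 0.51]
ft_force: [-0.0, 0.3, -0.7]
grip_width: -0.002
scene lid z 0.1012457470532625 -0.0013765986090473728
oil [0.5206 0.4256 0.0572]
jar [0.402  0.3441 0.062 ]
top lid z 0.10126903984226021 0.0033049611234483673
oil [0.5218 0.4275 0.058 ]
jar [0.4038 0.3455 0.0623]
36.75 [-0.62824498 -0.23257658  0.11390121]
```

View pics/scene16.png

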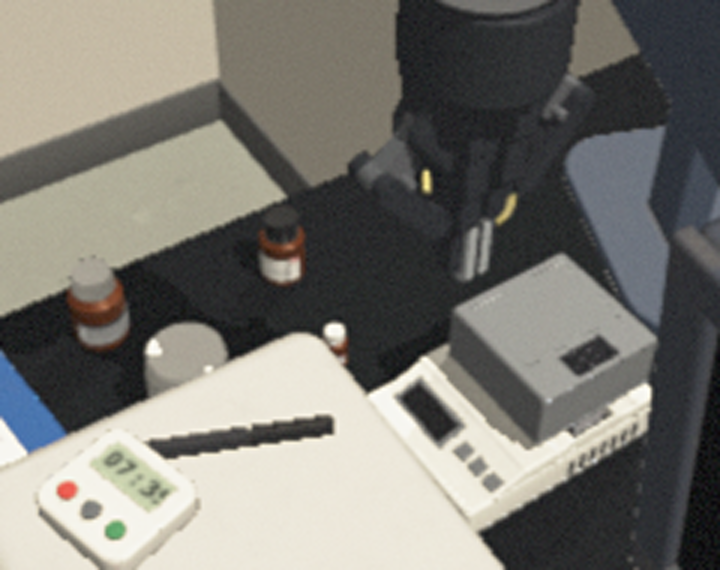

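View pics/top16.png

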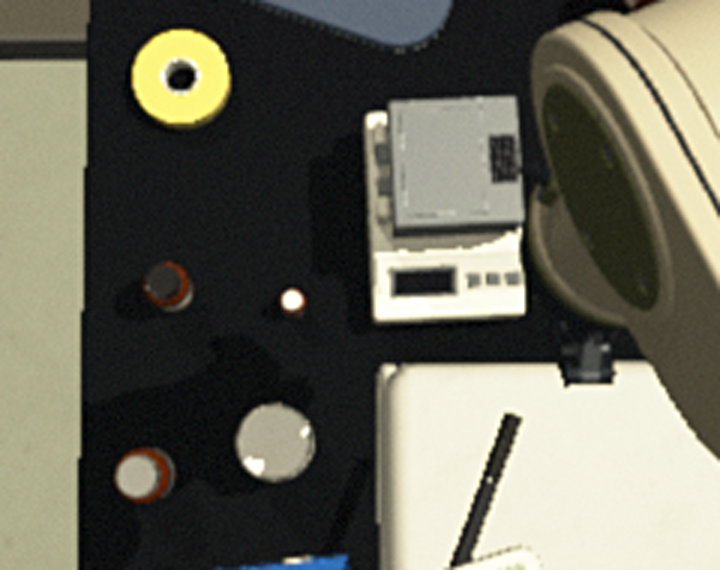

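The lid is shut and latched at its original height. The bystanders have not moved and the robot touches nothing.

```bash
python3 -c "
from workcell import hand_in
print(hand_in())"
```

```text
the job is handed in; nothing more can be done
None
```

The job is done and handed in at about 37 s of the 72 s allowed. The vial is in the bore and the lid is latched shut again.

- **Opening:** I pressed the lid once on its pad, 4.5 mm below first contact with about 5–6 N. The latch let go and the lid swung fully open.
- **Vial:** I took the middle-sized brown vial and eased it into the bore, with under about 3 N on the vial itself. The fingertips met the block top about 7 mm before the vial was home, with about 12 N on the wrist. I eased off and opened the fingers, and it slid down the rest of the way.
- **Vial check:** Its top then measured about 84.5 mm above the worktop (85 mm expected when home), and it looked upright in both views. I did not press it down. It is now hidden under the lid, so that was the last look at it.
- **Closing:** I swung the lid shut slowly and pressed it to the same level as before. The vertical force never read above 7.2 N during the press; the highest while swinging it was about 9 N, at first contact. When I let up, the lid stayed and the force fell to zero.
- **Last checks:** The lid top measured 101.2 mm in both cameras, against 101.0 mm at the start. The oil bottle and jar are within 1 mm of where they were, and the gripper is clear of everything.

The two cameras disagreed by about 1–3 mm on the bore and vial positions. I used the average and then shifted about 1 mm by feel while inserting.

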